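# Set the tilting vise and hold the pendulum gauge on the rough stone at its set angle

### The arm

A 6-joint arm with a two-finger parallel gripper is mounted at the origin on a cart in front of the work surface, level with it; the furniture and walls round the work are solid. World frame = base frame: x ahead of the robot, y to its left, z up, the work surface at z = 0. Lengths are in mm, angles in rad, forces in N, time in s.
With the tool pointing down it reaches from about 350 to 775 mm from the base axis. Payload 7.3 kg.
Tool frame: the origin (TCP) lies at the very end of the fingers, on their centre line; the grasp point (between the pads) lies 19 mm behind it; z points along the fingers, y is the line along which they close (so a half turn about z gives the same grasp; the last joint's range is limited). The gripper opens to 92 mm and grips with 3 to 60 N. Pads are 19 mm wide; open, the fingers measure 130 mm over their backs; the gripper's body (75 mm by 190 mm) begins 47 mm behind the grasp point.
Start: joints at [-1.272, 0.342, 1.524, -0, 1.275, -0.146], TCP at [225.92, -473.925, 226.741] pointing down, gripper open.
Joint ranges: [-2.53, 2.53], [-0.77, 2.02], [0.04, 2.7], [-1, 4.14], [0.28, 2.66], [-3.11, 3.11]. Speed limits (rad/s): [2.57, 2.57, 3.14, 3.14, 3.14, 3.14].

### API

Orientations are given as [roll, pitch, yaw] about the fixed x, y, z axes, in that order (R = Rz(yaw) Ry(pitch) Rx(roll)).
In Python, from plant import get_obs, vision, workorder gives the robot as it stands.
- The arm moves only by the shell command python3 -m pendant 'ROWS' [OPENING]. ROWS is a JSON object of lists of equal length, an entry for each row: "dp": the shift along the tool's x, y, z in m, a list of three; "rotation": the turn, a rotation vector about the tool's x, y, z in rad, a list of three. A call has 1 to 8 rows; each row is the pose to reach, as a shift and turn from the pose commanded when the call began, along the tool's axes at that moment; what a row does not reach only later rows make up. A row lasts 1/8 s, in which the tool goes at most 62.5 mm and 10.7 degrees, less where a joint would pass 70% of its speed; a pose out of reach is approached as far as the arm can. A call with a gripper value outside its range is refused whole. OPENING is the finger opening in m, from 0 to 0.0918, set as the call begins (- or left out, the last holds). The fingers move at their own pace and stop on an object; the grip force is fixed at half the most. Time passes only in rows, so rows that repeat a pose let the fingers close. It gives the time, the measured TCP pose, the force, the opening and the grip force at its end, in the units of the state.
- get_obs(): the state, without advancing time (a new reading comes with each control period).
- vision.capture(name): name is "side" or "top"; returns a dict with "pixels" (400x640x3 uint8, red, green, blue), "vfov" (degrees; the focal length in pixels is half the picture's height over the tangent of half this angle, whatever the lens; pixels are square), "cx", "cy" (the principal point, pixels), "pose" (4x4, takes a point from camera to world coordinates). Camera axes: x right, y up, looking along -z (the intrinsics and any distortion apply to the point x, -y, -z); pixel columns grow to the right and rows downward; lengths in mm; the calibration is good to about 2 mm. A picture is of the moment at which its call begins. There is no depth.
- workorder.close_job(): hands the job in; it is judged then, once.
The state is a dict: "time": time; "joint_positions": joint angles; "dq": joint speeds; "tau": joint torques, N m; "tool_pos": TCP position; "tcp_rot": TCP orientation; "contact_force": force on the tool from outside, world axes, zero at the start; "moment": the same for the moment, N m; "grip_width": finger opening in mm; "finger_force": force on a finger pad.
Only numpy, scipy, OpenCV 4.12 (cv2) and the standard library are available. Lean on these libraries where they do the work, as an engineer would, in place of code of your own. Each camera call takes 0.05 s, during which the arm holds its last target. There are 200 camera calls.

### The job

With its lever, bring the tilting swivel vise round until its pointer stands on the long zero line and lower it until it is level on its stop. Then take the pendulum angle gauge by its top grip, set its foot on the crown of the rough stone in the jaws, with the foot running the same way as the vise's lever, and rock it until the swinging pointer settles in the gap of the fork on the gauge's rim. Finish while still holding it there, lightly pressed on the stone and clear of the jaws, so that the facet line can be scribed along its foot; leave the vise as set and the other things on the bench where they are.

Things in the scene. Friction and masses are not known exactly. Their poses are not given: they have to be found in the camera images.
- vise: fixed round base of a small tilting swivel vise, 114 mm across with three bolt lugs (to 75 mm from the centre). Origin: centre of its underside. The bare metal degree ring on its rim has a long zero line on the base's -x side (towards the robot). x: from the zero line to the centre; -y: where the lever points at swivel zero. Its yaw varies a little.
- swivel (a joint): swivel of the vise about the vertical through the base's origin, rad; 0 = its small pointer on the zero line, positive = turned counter-clockwise seen from above. Stiff (0.3 N m), stays where it is left; range -0.6 to 0.9; starts between 0.12 and 0.5.
- tilt (a joint): tilt of the vise's cradle (with lever, jaws and stone), rad; 0 = level, on its stop; positive = the lever's end raised. The axis is horizontal, 48 mm above the bench, crosses the swivel axis and at swivel 0 runs along the base's x. Stiff (0.45 N m), stays where it is left; range 0 to 0.6; starts between 0.18 and 0.4.
- lever_knob (a point): centre of the black ball, 28 mm across, on the end of the vise's lever (an 11 mm round bar). It lies 112 mm from the swivel axis and, in the cradle's frame, 10 mm above the tilt axis: 58 mm above the bench when level. It can be gripped from above across the lever, and it turns between the fingers as the lever is lowered. Orientation: the cradle's; its -y points along the lever, outwards.
- jaws: the two vise jaws, 60 mm long, gripping the stone from its +x and -x sides; fixed to the cradle. Their tops are 39 mm above the tilt axis, 23 mm below the top of the stone; a screw with a small cross bar sticks out of the jaw on the zero line's side. Origin on the tilt axis under the middle of the stone.
- rough_stone: brown rough stone, 44 (across the jaws) x 60 (along the jaws and lever) x 42 mm, fixed in the jaws; its uneven top is level in the middle, about 4 mm lower 26 mm towards the lever, and falls away on the other side and towards +x. Origin under its middle, 20 mm above the tilt axis.
- stone_crown (a point): middle of the highest part of the stone, 62 mm above the tilt axis and 10 mm from the swivel axis towards the zero line; 110 mm above the bench when level.
- gauge: pendulum angle gauge, 0.28 to 0.42 kg, 138 mm tall, standing on the bench, round white dial (92 mm) facing the robot. Foot 96 (y) x 36 x 10 mm, flat below; case 20 mm thick, rim 6 mm proud at the dial side, dial centre 54 mm up; black grip on top 46 (y) x 20 (x) mm, 104 to 138 mm up. Origin: centre of the foot's underside. Dial faces its -x; z up.
- gauge_grip (a point): where to hold the gauge: middle of the black grip, 125 mm above the underside; grip it across its 20 mm thickness (gauge x).
- gauge_foot (a point): centre of the foot's flat underside (the gauge's origin).
- pointer (a joint): the gauge's swinging pointer, a thin black pendulum pivoted at the dial centre, rad; it always hangs plumb after swinging for about half a second. 0 = points straight to the foot; positive = tip towards the gauge's +y. Leaning the gauge's top towards its +y by an angle makes it read that angle.
- pointer_tip (a point): tip of the pointer, 38 mm below the dial centre; its z axis runs along the pointer from tip to pivot.
- index (a joint): setting of the steel rim ring that carries the fork, rad, counted like the pointer; does not move by itself. Set between 0.14 and 0.38: the gauge's top must lean towards its +y by as much. The fork is two short dark prongs reaching in from the rim; the pointer stands free between them within 0.05 rad of the middle.
- index_mark (a point): middle of the fork's gap, 38 mm from the dial centre; its z axis runs from there to the dial centre.
- slab_agate_a: bystander: sawn agate slab, brown and white, 65 x 86 x 6 mm, lying on the bench behind and between vise and gauge. Origin: centre of its underside.
- wax_stick: bystander: brown wax stick 110 x 14 x 12 mm on the bench near its front edge. Origin: centre of its underside.
- caliper: bystander: sliding caliper 164 x 52 x 11 mm lying to the left of the vise. Origin: centre of its underside.
- pliers_blue: bystander: blue-handled pliers 181 x 69 x 12 mm lying to the right of the gauge. Origin: centre of its underside.

How it is judged:
By the outcome, as a careful person would: the job done as asked, in the order asked, and still so for the second after the job is handed in, while the arm keeps its last pose, push and grip.
It also fails if it takes over 54 s, if anything falls off the work surface, if the arm or the gripper's body presses on something with over 40 N, if the wrist force passes 120 N, or if a joint passes its speed limit or range.

## Working session

There is one attempt and no reset: what is moved stays moved. The work goes in short steps, Python scripts to look and compute and a shell command to move; the robot and the scene stay as the last step left them, time stands still between calls to the robot, and variables do not carry over. Pictures are saved under pics/ and viewed, at most 10 in all, crops included, and the job is handed in when it is done.

```bash
ls; mkdir -p pics; python3 - <<'E'
from plant import get_obs, vision
import cv2
o=get_obs();print(o)
for n in("side","top"):
    c=vision.capture(n);print(n,{k:v for k,v in c.items() if k!="pixels"})
    cv2.imwrite(f"pics/{n}0.png",c["pixels"][:,:,::-1])
E
```

```text
pics
{'time': 0.0, 'joint_positions': array([-1.27202701e+00,  3.42736874e-01,  1.52504039e+00, -2.78654806e-05,
        1.27538871e+00, -1.46011591e-01]), 'dq': array([ 1.03981975e-03, -3.30007588e-04, -7.37390173e-05,  2.35997177e-03,
        1.08861794e-03,  1.75468385e-03]), 'tau': array([-7.15561164e-04, -4.31248212e+01, -2.44218725e+01,  7.15258392e-02,
        5.58367185e-02, -1.27423018e-04]), 'tool_pos': array([ 225.76948625, -473.5144221 ,  226.02946228]), 'tcp_rot': array([-3.14003220e+00, -2.02545777e-04,  4.44788883e-01]), 'contact_force': array([-1.00027088,  1.19563206, -0.02868709]), 'moment': array([-0.00671278, -0.01848417,  0.02184784]), 'finger_force': 0.0, 'grip_width': 91.79425835489432}
side {'vfov': 46.87778961242333, 'cx': 321.18513457916765, 'cy': 197.55519704764365, 'pose': array([[ 9.79756667e-01,  7.20160124e-02, -1.86790168e-01,
         2.14074996e+02],
       [-1.99967550e-01,  3.96236858e-01, -8.96107879e-01,
        -1.22562166e+03],
       [ 9.47903330e-03,  9.15319642e-01,  4.02616569e-01,
         6.38277913e+02],
       [ 0.00000000e+00,  0.00000000e+00,  0.00000000e+00,
         1.00000000e+00]])}
top {'vfov': 46.23675473644732, 'cx': 326.425983054886, 'cy': 198.26172757336954, 'pose': array([[ 1.48967656e-02,  9.95916799e-01, -8.90382777e-02,
         3.31102177e+02],
       [-9.99719624e-01,  1.31959203e-02, -1.96606478e-02,
        -9.71650628e+01],
       [-1.84054274e-02,  8.93061936e-02,  9.95834145e-01,
         1.33639210e+03],
       [ 0.00000000e+00,  0.00000000e+00,  0.00000000e+00,
         1.00000000e+00]])}
```

View pics/side0.png

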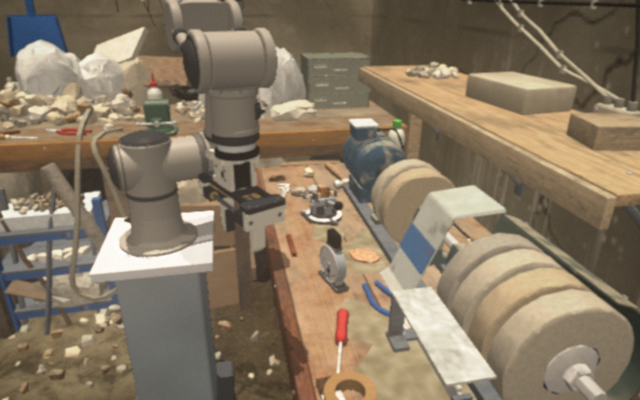

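View pics/top0.png

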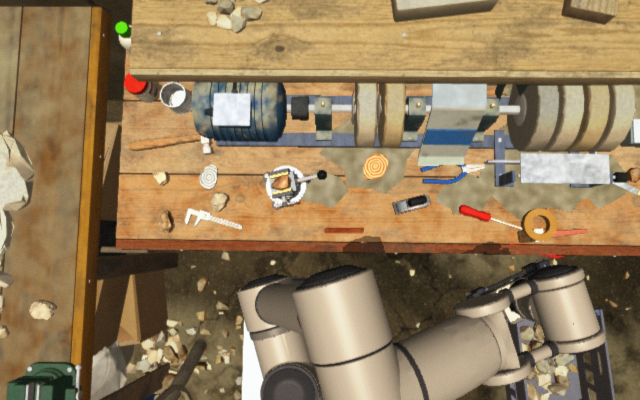

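The top view shows the vise at about (286,186), its knob at (322,174), the gauge at (411,204), the agate at (375,166), the wax stick at (344,230) and the pliers at (455,175). In the side view the gauge is at about (333,265) and the vise at about (320,210). I'll enlarge both areas.

```bash
python3 - <<'E'
import cv2,numpy as np
t=cv2.imread("pics/top0.png");s=cv2.imread("pics/side0.png")
a=cv2.resize(t[150:225,255:355],None,fx=5,fy=5,interpolation=3)   #500x375
b=cv2.resize(t[185:225,385:437],(299,230),interpolation=3) #5.75
c=cv2.resize(s[185:230,295:350],None,fx=5.4,fy=5.4,interpolation=3) #297x243
d=cv2.resize(s[225:300,310:360],(250,375),interpolation=3)
im=np.zeros((600,800,3),np.uint8)
im[:375,:500]=a; im[:230,501:800]=b; im[375:600,0:297]=c[:225]; im[225:600,540:790]=d
cv2.imwrite("pics/crops0.png",im)
E
```

```text
(no output)
```

View pics/crops0.png

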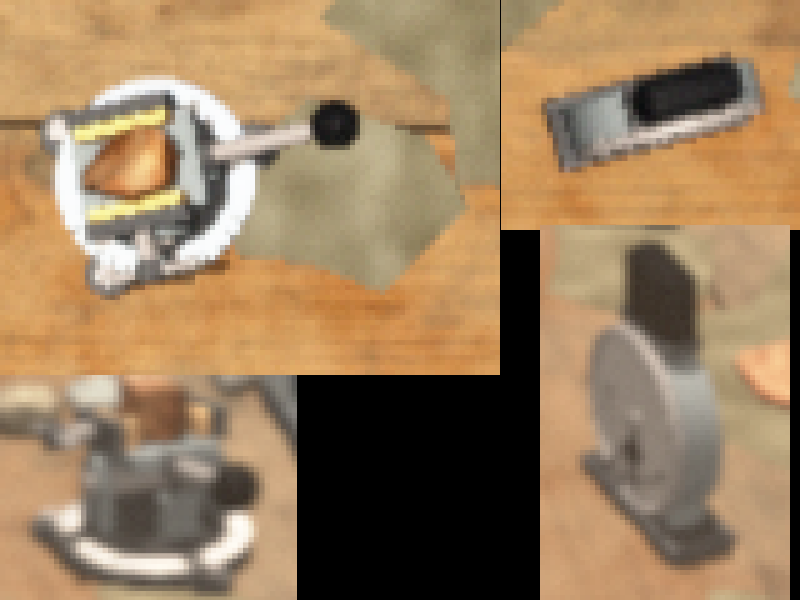

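The crops show the ring centre at about (286,184) and the knob at about (321.6,174.6) in the top view. In the side view the knob is at about (338.5,205.3). The zero line is washed out, so next I'll fit geometry and stretch the highlights.

```bash
cat >h.py <<'E'
import numpy as np,cv2
from plant import get_obs, vision
from scipy.optimize import least_squares
CAM={}
def cam(n):
    if n not in CAM: CAM[n]=vision.capture(n)
    return CAM[n]
def proj(n,P):
    c=cam(n);T=np.linalg.inv(c["pose"]);P=np.atleast_2d(P)
    q=P@T[:3,:3].T+T[:3,3]; f=200/np.tan(np.radians(c["vfov"]/2))
    return np.c_[c["cx"]+f*q[:,0]/-q[:,2], c["cy"]-f*q[:,1]/-q[:,2]]
def tri(pt,ps,x0=(480,0,50)):
    r=least_squares(lambda p:np.r_[(proj("top",p)-pt)[0],(proj("side",p)-ps)[0]],x0)
    return r.x,np.abs(r.fun).max()
def onz(n,px,z):
    return least_squares(lambda p:(proj(n,[p[0],p[1],z])-px)[0],(480,0)).x
def Rz(a): c,s=np.cos(a),np.sin(a);return np.array([[c,-s,0],[s,c,0],[0,0,1]])
def Rx(a): c,s=np.cos(a),np.sin(a);return np.array([[1,0,0],[0,c,-s],[0,s,c]])
E
python3 - <<'E'
from h import *
k,e=tri((321.6,174.6),(338.5,205.3));print("knob",k,e)
g,e=tri((417.5,199.9),(334,230.6));print("griptop",g,e)
for z in(10,15,20,25): print(z,onz("top",(286,184.2),z))
ft=lambda u,v:(385+(u-500.5)/5.75-.5,185+(v+.5)/5.75-.5)
fs=lambda u,v:(310+(u-539.5)/5-.5,225+(v-224.5)/5-.5)
T=[ft(550,101),ft(568,168),ft(764,106)];S=[fs(583,458),fs(675,565),fs(735,540)]
# +y left. local corners: foot
cT=np.array([[18,48,10],[-18,48,10],[-18,-48,10]]);cS=np.array([[-18,48,5],[-18,-48,0],[18,-48,5]])
def res(p):
    R=Rz(p[2]);o=np.r_[p[:2],0]
    return np.r_[(proj("top",cT@R.T+o)-T).ravel(),(proj("side",cS@R.T+o)-S).ravel(),
      (proj("top",R@[0,0,138]+o)-(417.5,199.9)).ravel(),(proj("side",R@[0,0,138]+o)-(334,230.6)).ravel()]
r=least_squares(res,(430,-300,0.));print("gauge",r.x,np.round(r.fun,1))
for n,(x0,x1,y0,y1) in {"top":(255,355,150,225),"side":(295,350,185,235)}.items():
    m=np.mean([vision.capture(n)["pixels"].astype(float) for _ in range(4)],0)
    c=m[y0:y1,x0:x1].min(2); print(n,c.max())
    c=np.clip((c-140)/(c.max()-140),0,1)**2*255
    cv2.imwrite(f"pics/hi_{n}.png",cv2.resize(c.astype(np.uint8),None,fx=7.9,fy=7.9,interpolation=2) if n=="top" else cv2.resize(c.astype(np.uint8),None,fx=10,fy=10,interpolation=2))
a=cv2.imread("pics/hi_top.png",0);b=cv2.imread("pics/hi_side.png",0)
a=a[150:592,0:450];b=b[150:500,0:550]
b=cv2.resize(b,(349,222));im=np.zeros((442,800),np.uint8);im[:,:450]=a;im[:222,451:]=b
cv2.imwrite("pics/hi.png",im)
E
```

```text
knob [507.4589891  -58.64624063  85.64524569] 0.2822062405584802
griptop [ 436.87059466 -306.35767536  139.37486407] 0.05395383656468766
10 [488.47438691  45.06308794]
15 [487.88115278  44.52694116]
20 [487.28791867  43.99079447]
25 [486.69468455  43.45464778]
gauge [ 4.37938449e+02 -3.08023954e+02  2.93098692e-01] [-1.1 -0.1 -0.6  0.5 -2.1  1.9 -0.5  1.   0.4  1.6  1.6  0.6  0.5 -0.3
  0.6  0.8]
top 251.75
side 246.0
```

View pics/hi.png

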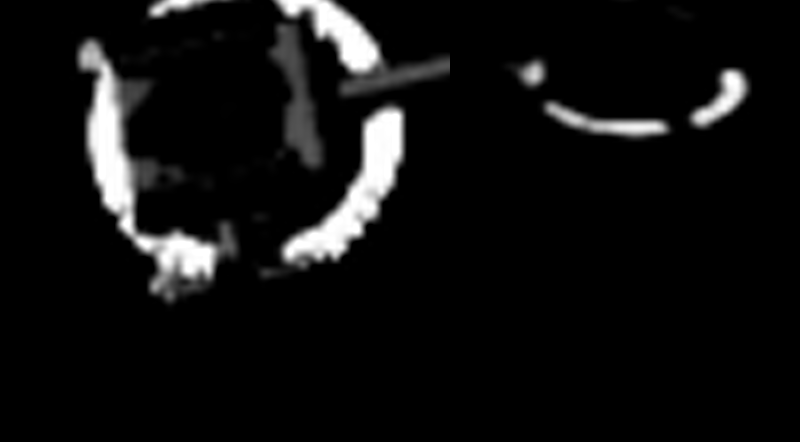

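```bash
python3 - <<'E'
from h import *
c=np.array([487.6,44.3])
ft=lambda u,v:(255+(u+.5)/5-.5,150+(v+.5)/5-.5)
fs=lambda u,v:(295+(u+.5)/5.4-.5,185+(v-374.5)/5.4-.5)
for n,p in [("top",ft(62,130)),("top",ft(105,277)),("top",ft(265,142)),("side",fs(42,522)),("side",fs(213,580))]:
    w=onz(n,p,8)-c;print(n,w,np.hypot(*w),np.degrees(np.arctan2(w[1],w[0])))
t=cam("top")["pixels"];s=cam("side")["pixels"]
def big(im,x0,x1,y0,y1,f): return cv2.resize(im[y0:y1,x0:x1,::-1],None,fx=f,fy=f,interpolation=2)
a=big(t,266,316,160,212,11);b=big(s,297,343,193,228,5.2)
im=np.zeros((600,800,3),np.uint8);im[:a.shape[0],:a.shape[1]]=a;im[:b.shape[0],555:555+b.shape[1]]=b
d=big(s,318,350,228,292,5);im[190:190+d.shape[0],555:555+d.shape[1]]=d
cv2.imwrite("pics/v1.png",im)
E
```

```text
top [25.23234603 56.09603832] 61.50964803919945 65.78148921085518
top [-58.9197175   29.31237736] 65.80842329600341 153.5497968774918
top [ 19.74867072 -60.51294228] 63.65395650349059 -71.9256736259095
side [-62.20631638  33.63086803] 70.71535251842437 151.60282362743422
side [ 19.58581155 -57.96756203] 61.186945193193615 -71.33115553659961
```

View pics/v1.png

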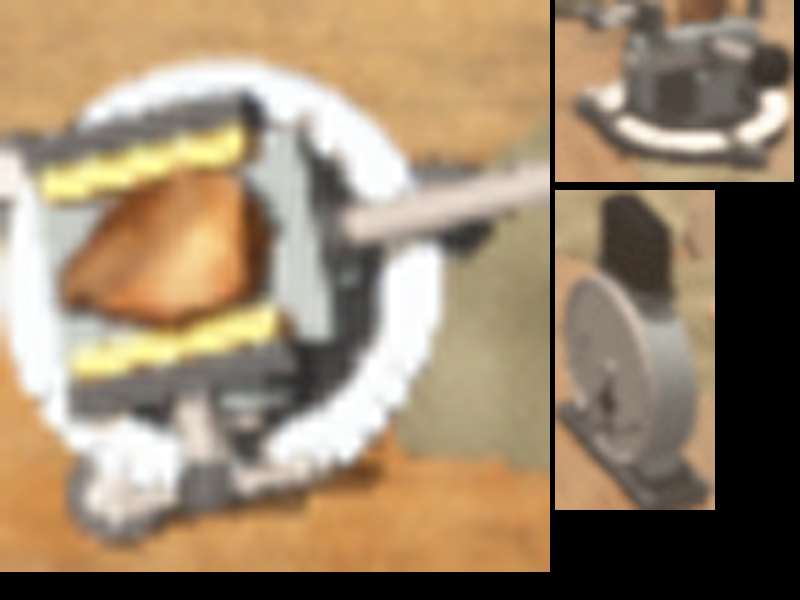

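The lugs stand at about -72°, 66° and 153°. The pointer and zero line can't be resolved by eye, so I'll unwrap the ring numerically.

```bash
cat >>h.py <<'E'
def unwrap(n,im,c,z,rad,ang):
    A,R=np.meshgrid(np.radians(ang),rad)
    P=np.c_[(c[0]+R*np.cos(A)).ravel(),(c[1]+R*np.sin(A)).ravel(),np.full(A.size,z)]
    q=proj(n,P).astype(np.float32).reshape(*A.shape,2)
    return cv2.remap(im,q[...,0],q[...,1],cv2.INTER_LINEAR)
E
python3 - <<'E'
from h import *
np.set_printoptions(linewidth=250)
im={n:cam(n)["pixels"].min(2).astype(np.float32) for n in("top","side")}
# fit centre & z: maximise ring brightness 47..56
rad=np.arange(45,57,2)
def sc(p):
    a=unwrap("top",im["top"],p[:2],p[2],rad,np.r_[-60:-25:3,-10:60:3,100:140:3]).mean()
    b=unwrap("side",im["side"],p[:2],p[2],rad,np.arange(-150,-85,3)).mean()
    return -(a+b)
from scipy.optimize import minimize
for z in(15,20,25,30):
    r=minimize(lambda p:sc(np.r_[p,z]),(487,44),method="Nelder-Mead");print(z,r.x,r.fun)
z=20;c=minimize(lambda p:sc(np.r_[p,z]),(487,44),method="Nelder-Mead").x
ang=np.arange(148,228,3);rad=np.arange(36,64,3)
print(ang)
for n in im: print(n);print(np.c_[rad,unwrap(n,im[n],c,z,rad,ang).astype(int)])
E
```

```text
15 [487.573479    46.56160421] -425.23980712890625
20 [483.5765378   40.42253616] -399.392578125
25 [478.79698995  30.38464667] -373.326171875
30 [485.69385501  45.35007909] -284.9532165527344
[148 151 154 157 160 163 166 169 172 175 178 181 184 187 190 193 196 199 202 205 208 211 214 217 220 223 226]
top
[[ 36  89  90 127 174 192 199 184 150 122 113 115 122 138 130 110  79  85  97 112 108 105 107  98 102 105 104 106]
 [ 39  64  89 117 151 179 205 200 182 146 120  97  78  74  79  95 119 164 188 211 218 210 207 201 194 212 207 208]
 [ 42 139 148 171 194 193 204 205 200 164 141 114  83  70  92 144 202 239 243 248 249 249 249 246 247 249 250 249]
 [ 45 229 234 233 248 232 207 186 186 158 139 132 126  99 111 155 211 239 235 237 246 247 248 250 251 250 250 251]
 [ 48 250 250 250 250 245 202 147 120 116 112 122 159 157 155 163 184 202 210 208 218 238 242 248 249 245 247 247]
 [ 51 245 248 250 248 243 194 125 109 112 105 110 146 178 165 161 168 166 179 168 169 185 200 240 240 202 193 224]
 [ 54 235 239 246 235 216 191 109 104 107  98  91  96 115  99  84  91  87 108 106 101  92 105 135 126 1
[... 813 characters left out ...]
 191 186]
 [ 48 198 214 225 226 229 229 228 227 217 205 194 174 154 132 125 124 133 155 181 206 213 215 216 222 221 216 215]
 [ 51 197 206 213 216 218 219 216 213 204 193 183 166 150 133 121 113 118 139 166 190 211 219 225 223 226 229 232]
 [ 54 176 184 192 196 199 199 191 184 174 164 154 143 129 119 109 100 105 116 134 158 182 203 207 211 221 223 225]
 [ 57 156 166 175 179 178 173 160 148 137 127 120 112 103  99  93  89  92  97 105 121 143 163 175 184 192 201 209]
 [ 60 147 158 167 168 161 151 135 121 110 101  94  88  82  80  77  79  81  84  88  93 107 120 136 144 154 167 179]
 [ 63 144 152 158 160 147 135 122 109 100  91  84  78  74  73  69  69  72  73  75  77  81  90 100 109 115 128 140]]
```

```bash
cat >>h.py <<'E'
from scipy.spatial.transform import Rotation as Ro
def Rt(yaw,lean=0,ax=None):
    "tool down with yaw; lean about world vector ax"
    R=Ro.from_euler("xyz",[np.pi,0,yaw])
    return Ro.from_rotvec(np.array(ax)*lean)*R if ax is not None else R
def go(pos,R):
    o=get_obs();C=Ro.from_euler("xyz",o["tcp_rot"])
    print("dp",np.round(C.inv().apply(np.array(pos)-o["tool_pos"])/1000,4),"rot",np.round((C.inv()*R).as_rotvec(),4))
E
python3 - <<'E'
from h import *
go([507.5,-58.6,150],Rt(1.761))
E
```

```text
dp [ 0.4329 -0.2537  0.0767] rot [ 1.0000e-04  1.0000e-04 -1.3162e+00]
```

```bash
python3 -m pendant '{"dp":[[0.05,-0.03,0],[0.11,-0.065,0],[0.17,-0.1,0.01],[0.23,-0.135,0.02],[0.29,-0.17,0.04],[0.35,-0.205,0.06],[0.405,-0.237,0.075],[0.433,-0.254,0.077]],"rotation":[[0,0,-0.17],[0,0,-0.34],[0,0,-0.51],[0,0,-0.68],[0,0,-0.85],[0,0,-1.02],[0,0,-1.19],[0,0,-1.316]]}' 0.06; python3 - <<'E'
from h import *
print(get_obs()["time"],get_obs()["tool_pos"],get_obs()["tcp_rot"])
go([507.5,-58.6,66.5],Rt(1.761))
E
```

```text
time: 1.8
tool_pos: [500.4, -68.4, 151.6]
tcp_rot: [-3.142, 0.0, 1.765]
contact_force: [1.2, -0.7, 0.6]
grip_width: 59.6
finger_force: 0.0
1.8 [500.38997045 -68.4207292  151.64768969] [-3.14158655e+00  2.48075939e-04  1.76543145e+00]
dp [0.0083 0.0089 0.0851] rot [-0.      0.0002  0.0044]
```

```bash
python3 -m pendant '{"dp":[[0,0,0],[0,0,0.03],[0,0,0.06],[0,0,0.08],[0,0,0.0835],[0,0,0.0835]],"rotation":[[0,0,0],[0,0,0],[0,0,0],[0,0,0],[0,0,0],[0,0,0]]}' 0.06; python3 - <<'E'
from h import *
go([507.5,-58.6,66.5],Rt(1.761))
t=vision.capture("top");s=vision.capture("side")
a=cv2.resize(t["pixels"][140:215,270:370,::-1],(400,300),interpolation=2);b=cv2.resize(s["pixels"][160:235,280:380,::-1],(400,300),interpolation=2)
cv2.imwrite("pics/g1.png",np.hstack([a,b]))
E
```

```text
time: 2.55
tool_pos: [499.7, -70.9, 69.2]
tcp_rot: [3.141, 0.001, 1.76]
contact_force: [-0.1, -0.2, -0.2]
grip_width: 59.9
finger_force: 0.0
dp [0.0106 0.0099 0.0027] rot [ 0.0006  0.0005 -0.0012]
```

View pics/g1.png

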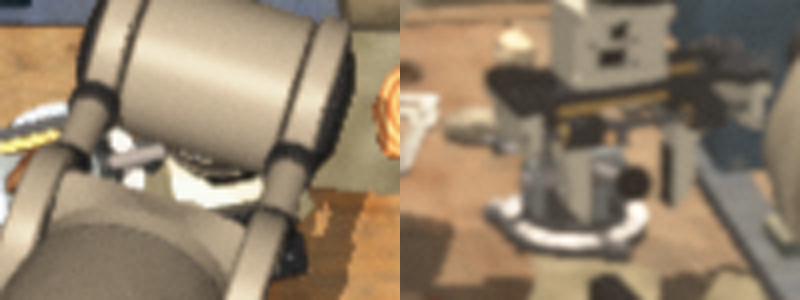

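The side view shows the knob between the open fingers at about (632,182) in the crop. The tool is about 10 mm short in tool x and y, so I'll correct that and close.

```bash
python3 -m pendant '{"dp":[[0.0105,0.0098,0.0025],[0.0105,0.0098,0.0025],[0.0105,0.0098,0.0025]],"rotation":[[0,0,0],[0,0,0],[0,0,0]]}' 0.06;python3 -m pendant '{"dp":[[0,0,0],[0,0,0],[0,0,0],[0,0,0],[0,0,0]],"rotation":[[0,0,0],[0,0,0],[0,0,0],[0,0,0],[0,0,0]]}' 0.0
```

```text
time: 3.02
tool_pos: [507.3, -57.7, 66.2]
tcp_rot: [3.142, 0.0, 1.762]
contact_force: [-0.3, -0.1, -0.2]
grip_width: 59.9
finger_force: 0.0
time: 3.65
tool_pos: [507.7, -58.2, 66.2]
tcp_rot: [3.141, 0.001, 1.761]
contact_force: [3.1, -0.3, -1.8]
grip_width: 26.3
finger_force: 30.0
```

```bash
python3 - <<'E'
from h import *
im={n:cv2.imread(f"pics/{n}0.png").min(2).astype(np.float32) for n in("top","side")}
from scipy.optimize import minimize
rad=np.arange(46,57,2)
def sc(p):
    return -unwrap("top",im["top"],p[:2],p[2],rad,np.r_[-60:-25:3,-10:60:3,100:140:3]).mean()-unwrap("side",im["side"],p[:2],p[2],rad,np.arange(-150,-85,3)).mean()
for z in(5,8,10,12,14,16):
    r=minimize(lambda p:sc(np.r_[p,z]),(487,45),method="Nelder-Mead");print(z,r.x,r.fun)
c=np.array([487.5,45,0]);o=get_obs();p=o["tool_pos"];C=Ro.from_euler("xyz",o["tcp_rot"])
for i in range(1,6):
    a=-.09*i; q=Rz(a)@(p-c)+c; q[2]=p[2]; print(np.round(C.inv().apply(q-p)/1000,4),-a)
E
```

```text
5 [494.20288299  59.35737818] -364.2317810058594
8 [491.59508767  54.54995424] -392.84600830078125
10 [490.21015476  52.26125941] -408.61358642578125
12 [489.10702121  50.13761942] -419.48712158203125
14 [487.87712706  48.15369721] -425.24945068359375
16 [486.56356958  46.04052953] -424.90130615234375
[ 0.0004 -0.0095 -0.    ] 0.09
[ 0.0016 -0.0188 -0.    ] 0.18
[ 0.0037 -0.0281 -0.    ] 0.27
[ 0.0066 -0.0371 -0.    ] 0.36
[ 0.0103 -0.0458 -0.0001] 0.44999999999999996
```

```bash
python3 -m pendant '{"dp":[[0.0004,-0.0095,0],[0.0016,-0.019,0],[0.0037,-0.0283,0],[0.0066,-0.0375,0],[0.0103,-0.0463,0],[0.0103,-0.0463,0]],"rotation":[[0,0,0.09],[0,0,0.18],[0,0,0.27],[0,0,0.36],[0,0,0.45],[0,0,0.45]]}'; python3 - <<'E'
from h import *
np.set_printoptions(linewidth=250)
s=vision.capture("side")["pixels"]; cv2.imwrite("pics/side_r.png",s[:,:,::-1])
c=(487.2,46.5);z=15
ang=np.arange(148,228,3);rad=np.arange(36,64,3)
for im in(cv2.imread("pics/side0.png").min(2),s.min(2)):
    print(np.r_[0,ang]);print(np.c_[rad,unwrap("side",im.astype(np.float32),c,z,rad,ang).astype(int)])
E
```

```text
time: 4.5
tool_pos: [459.0, -56.4, 66.2]
tcp_rot: [-3.14, -0.0, 1.311]
contact_force: [-1.3, 1.0, 1.2]
grip_width: 26.3
finger_force: 30.0
[  0 148 151 154 157 160 163 166 169 172 175 178 181 184 187 190 193 196 199 202 205 208 211 214 217 220 223 226]
[[ 36  94  92  90  89  86  84  81  79  77  76  78  80  81  82  87  88  89  88  94  98  99  97  96 100 103 102 100]
 [ 39  90  90  91  89  87  84  82  80  78  77  79  81  82  90  99 108 110 114 119 125 126 128 132 132 133 130 126]
 [ 42  96 105 113 119 121 122 120 115 110 103  98  94  91 105 119 131 141 151 158 161 163 167 169 170 169 166 163]
 [ 45 133 148 163 175 180 184 181 171 158 143 128 115 107 120 137 153 168 186 194 195 197 202 207 203 201 200 198]
 [ 48 183 202 212 218 221 221 220 207 193 174 153 133 123 125 133 151 176 202 212 218 218 224 222 223 223 227 221]
 [ 51 212 224 228 230 229 227 224 212 200 183 161 139 127 119 117 134 158 186 203 217 225 222 223 227 230 229 226]
 [ 54 212 218 220 222 219 214 209 197 185 170 150 133 121 110 106 115 128 148 170 193 204 203 209 215 216 220 227]
 [ 57 192 198 199 202 198 188 178 164 151 
[... 868 characters left out ...]
 176 180]
 [ 48 130 123 113 109 123 136 149 161 173 178 175 173 175 181 187 190 194 198 195 191 189 191 192 195 196 200 194]
 [ 51 137 128 119 110 120 130 139 149 160 163 160 160 166 176 184 191 201 206 202 200 199 193 194 200 204 202 199]
 [ 54 131 122 114 109 112 116 120 125 131 132 130 131 138 148 160 175 192 194 194 194 190 184 185 190 191 195 200]
 [ 57 123 119 114 112 111 109 105 106 107 106 103 103 106 112 127 144 162 169 176 174 170 166 163 164 170 178 179]
 [ 60 123 128 128 125 121 114 105 101  97  93  89  85  84  86  95 109 122 134 144 146 144 142 137 137 142 146 150]
 [ 63 134 141 145 140 133 121 110 103  96  89  84  78  73  73  78  82  93 100 109 113 115 115 114 110 114 117 120]]
```

The dark gap on the ring moved with the swivel, so it is the pointer. I'll back off to see the zero line from the top.

```bash
python3 -m pendant '{"dp":[[0,0,0],[0,0,0],[0,0,-0.03],[0,0,-0.085],[-0.05,0,-0.09],[-0.11,0,-0.09],[-0.16,0,-0.09],[-0.16,0,-0.09]],"rotation":[[0,0,0],[0,0,0],[0,0,0],[0,0,0],[0,0,0],[0,0,0],[0,0,0],[0,0,0]]}' 0.06; python3 - <<'E'
from h import *
t=vision.capture("top")["pixels"];s=vision.capture("side")["pixels"]
cv2.imwrite("pics/top_r.png",t[:,:,::-1]);cv2.imwrite("pics/side_r2.png",s[:,:,::-1])
def big(im,x0,x1,y0,y1,w,h):return cv2.resize(im[y0:y1,x0:x1,::-1],(w,h),interpolation=2)
c=(487.2,46.5)
u=unwrap("top",t,c,15,np.arange(35,75,.5),np.arange(130,230,.25))[:,:,::-1]
v=unwrap("side",s,c,15,np.arange(35,75,.5),np.arange(130,230,.25))[:,:,::-1]
im=np.zeros((600,800,3),np.uint8)
im[:400,:400]=big(t,264,304,168,208,400,400);im[:400,400:]=big(s,295,345,185,235,400,400)
im[400:560,:400]=cv2.resize(u,(400,160));im[400:560,400:]=cv2.resize(v,(400,160))
cv2.imwrite("pics/r2.png",im)
E
```

```text
time: 5.6
tool_pos: [418.0, -214.2, 156.1]
tcp_rot: [3.141, 0.001, 1.306]
contact_force: [0.0, 0.5, -0.6]
grip_width: 59.8
finger_force: 0.0
```

View pics/r2.png

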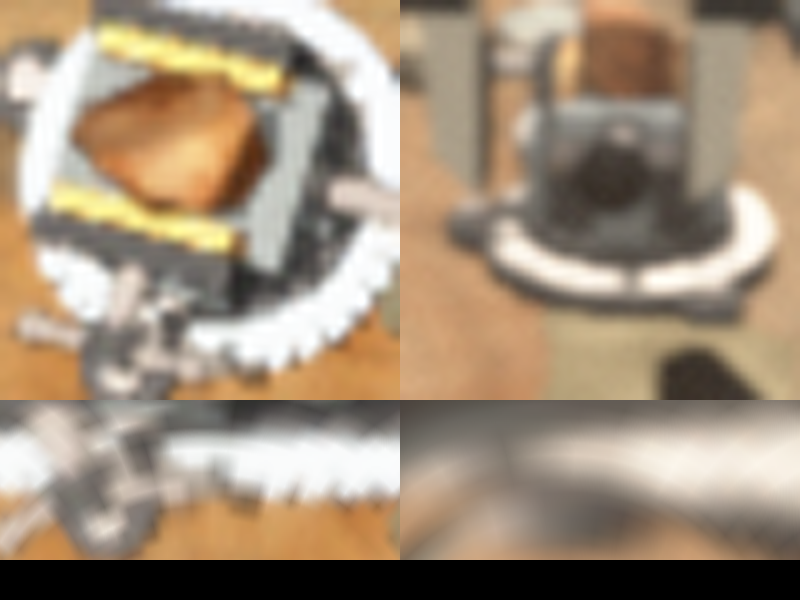

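The top crop shows tick marks along the ring's outer edge, for example near (345,335) and (372,310). I'll measure their phase and look for the longer zero line.

```bash
python3 - <<'E'
from h import *
np.set_printoptions(linewidth=260)
c=(487.2,46.5)
A=np.arange(0,360,1.)
ims={k:cv2.imread(f"pics/{k}.png").min(2).astype(np.float32) for k in("top0","top_r","side0","side_r2")}
for k in("top0","top_r"):
    # refine centre by ring outer edge
    best=[]
    for r in np.arange(40,62,2): pass
    u=unwrap("top",ims[k],c,15,np.arange(40,64,2.),A)
    print(k,"rad profile @200-300",np.arange(40,64,2),u[:,200:300].mean(1).astype(int))
    print("edge by angle r where <170:",[(a,int(40+2*np.argmax(u[5:,a]<170)+10)) for a in list(range(200,360,20))+list(range(0,140,20))])
k="top_r"
for r0,r1 in((42,46),(46,50),(50,54),(54,58)):
    u=unwrap("top",ims[k],c,15,np.arange(r0,r1,.5),np.arange(168,260,1.)).mean(0).astype(int);print(k,r0,u)
for k,a0,a1 in(("top0",195,275),("top0",0,140),("top_r",195,330),("top_r",20,130)):
    a=np.arange(a0,a1,.5);y=unwrap("top",ims[k],c,15,np.arange(49,57,.5),a).mean(0)
    y=y-np.polyval(np.polyfit(a,y,5),a); y*=np.hanning(len(y))
    P=np.arange(3,16.01,.25);S=[np.abs((y*np.exp(-2j*np.pi*a/p)).sum()) for p in P]
    i=np.argsort(S)[::-1][:4];print(k,a0,[(P[j],int(S[j])) for j in i],"phase dark@10:",(np.angle(-(y*np.exp(-2j*np.pi*a/10)).sum())/(2*np.pi)*-10)%10,"@5",(np.angle(-(y*np.exp(-2j*np.pi*a/5)).sum())/(2*np.pi)*-5)%5)
w=onz("side",(323.6,219.6),15)-c;print("tick",w,np.hypot(*w),np.degrees(np.arctan2(w[1],w[0])))
E
```

```text
top0 rad profile @200-300 [40 42 44 46 48 50 52 54 56 58 60 62] [ 93 124 179 221 235 236 233 228 215 174 130 110]
edge by angle r where <170: [(200, 56), (220, 60), (240, 60), (260, 60), (280, 50), (300, 58), (320, 58), (340, 58), (0, 58), (20, 56), (40, 50), (60, 50), (80, 58), (100, 58), (120, 60)]
top_r rad profile @200-300 [40 42 44 46 48 50 52 54 56 58 60 62] [109 139 188 226 239 240 240 237 223 185 147 130]
edge by angle r where <170: [(200, 60), (220, 60), (240, 60), (260, 50), (280, 60), (300, 58), (320, 58), (340, 56), (0, 58), (20, 50), (40, 50), (60, 58), (80, 56), (100, 58), (120, 60)]
top_r 42 [101 104 111 121 132 144 149 154 159 162 164 166 167 166 166 165 163 161 159 157 156 159 163 165 169 175 179 184 186 186 186 186 185 185 184 184 186 190 192 193 191 191 191 191 189 187 186 184 181 176 170 162 154 152 155 161 164 162 160 161 166 168 167 167
 169 175 180 181 181 179 178 177 177 178 179 178 176 173 171 167 162 157 159 161 160 158 163 172 181 188 191 193]
top_r 46 [107 124 142 166 188 212 223 229 234 239 239 239 239 235 230 226 223 225 226 227 231 236 239 241 242 243 2
[... 1056 characters left out ...]
), (np.float64(9.25), 132), (np.float64(9.75), 131), (np.float64(10.0), 129)] phase dark@10: 2.966238934330164 @5 2.58710419723174
top0 0 [(np.float64(16.0), 289), (np.float64(15.75), 276), (np.float64(15.5), 262), (np.float64(15.25), 249)] phase dark@10: 4.276676555403828 @5 0.7693158383056338
top_r 195 [(np.float64(9.75), 296), (np.float64(10.0), 289), (np.float64(9.5), 287), (np.float64(10.25), 276)] phase dark@10: 2.9657580238254844 @5 2.6655077211800635
top_r 20 [(np.float64(16.0), 274), (np.float64(15.75), 224), (np.float64(15.5), 170), (np.float64(13.5), 146)] phase dark@10: 2.1201073659715823 @5 1.890195010353151
tick [ -9.91205595 -48.59259169] 49.593233611876364 -101.52918770701905
```

Ticks repeat every 10°, and a longer dark line sits at about 184° in both views. That puts the base yaw near +0.06. I'll refine the ring centre and the lever azimuth.

```bash
python3 - <<'E'
from h import *
A=np.arange(0,360,1.);R=np.arange(50,70,.5)
print("knob px pred",proj("top",[507.7,-58.2,85.2]),proj("side",[507.7,-58.2,85.2]))
for k in("top0","top_r"):
    im=cv2.imread(f"pics/{k}.png").min(2).astype(np.float32)
    c=np.array([487.2,46.5])
    for it in range(4):
        u=unwrap("top",im,c,15,R,A);P=[]
        for i,a in enumerate(A):
            if u[:6,i].min()<225: continue
            j=np.argmax(u[:,i]<180)
            if j<4: continue
            r=R[j-1]+.5*(u[j-1,i]-180)/(u[j-1,i]-u[j,i]);
            if u[j:,i].min()<150: P.append(c+r*np.array([np.cos(np.radians(a)),np.sin(np.radians(a))]))
        P=np.array(P)
        f=least_squares(lambda p:np.hypot(P[:,0]-p[0],P[:,1]-p[1])-p[2],(*c,57),loss="soft_l1",f_scale=.5)
        c=f.x[:2]
    print(k,f.x,len(P),np.std(f.fun))
    a=np.arange(176,260,.5);y=unwrap("top",im,c,15,np.arange(51,56,.5),a).mean(0)
    from scipy.signal import argrelmin
    print("dips",[(a[i],int(y[i])) for i in argrelmin(cv2.GaussianBlur(y[None],(0,0),2)[0],order=5)[0]])
    for rr in((45,48),(48,51)):
        y=unwrap("top",im,c,15,np.arange(*rr,.5),a).mean(0);print(rr,[(a[i],int(y[i])) for i in argrelmin(cv2.GaussianBlur(y[None],(0,0),2)[0],order=5)[0]])
E
```

```text
knob px pred [[321.49259793 174.27078528]] [[338.25948729 205.40437403]]
top0 [485.51545395  45.89326391  57.28549518] 208 2.2579422912935607
dips [(np.float64(182.0), 102), (np.float64(194.5), 152), (np.float64(207.5), 182), (np.float64(224.5), 230), (np.float64(233.5), 220), (np.float64(243.5), 227), (np.float64(257.0), 246)]
(45, 48) [(np.float64(190.5), 86), (np.float64(211.5), 248), (np.float64(219.5), 243), (np.float64(224.5), 245), (np.float64(230.0), 243), (np.float64(235.0), 242), (np.float64(251.0), 238)]
(48, 51) [(np.float64(181.5), 111), (np.float64(191.5), 138), (np.float64(204.5), 226), (np.float64(224.5), 250), (np.float64(234.5), 247), (np.float64(244.0), 244)]
top_r [485.88393507  45.9901385   57.10090796] 237 2.7068451574095875
dips [(np.float64(183.5), 140), (np.float64(204.0), 223), (np.float64(214.0), 226), (np.float64(224.5), 231), (np.float64(233.0), 222), (np.float64(243.5), 227), (np.float64(257.5), 190)]
(45, 48) [(np.float64(184.0), 228), (np.float64(202.5), 244), (np.float64(211.0), 246), (np.float64(219.5), 238), (np.float64(229.5), 240), (np.float64(236.0), 244), (np.float64(243.5), 243), (np.float64(256.5), 187)]
(48, 51) [(np.float64(183.5), 189), (np.float64(195.5), 249), (np.float64(206.0), 249), (np.float64(214.0), 246), (np.float64(224.0), 249), (np.float64(234.5), 247), (np.float64(243.5), 243), (np.float64(257.0), 184)]
```

```bash
python3 - <<'E'
from h import *
go([459,-56.4,156],Rt(1.311));go([459,-56.4,66.2],Rt(1.311))
E
python3 -m pendant '{"dp":[[0.05,0,0],[0.1,0,0],[0.145,0,0],[0.16,0,0],[0.16,0,0.04],[0.16,0,0.08],[0.16,0,0.09],[0.16,0,0.09]],"rotation":[[0,0,0],[0,0,0],[0,0,0],[0,0,0],[0,0,0],[0,0,0],[0,0,0],[0,0,0]]}' 0.06
python3 -m pendant '{"dp":[[0,0,0],[0,0,0],[0,0,0],[0,0,0],[0,0,0]],"rotation":[[0,0,0],[0,0,0],[0,0,0],[0,0,0],[0,0,0]]}' 0.0
python3 - <<'E'
from h import *
c=np.array([485.8,46,0]);o=get_obs();p=o["tool_pos"];C=Ro.from_euler("xyz",o["tcp_rot"]);print(p)
d=p-c;az=np.arctan2(d[0],-d[1]);print("az",az,"r",np.hypot(*d[:2]))
for i in range(1,5):
    a=(.066-az)*i/4; q=Rz(a)@d+c; print(np.round(C.inv().apply(q-p)/1000,4),-a)
E
```

```text
dp [ 0.1591 -0.0006  0.0002] rot [0.0001 0.     0.0016]
dp [ 0.1591 -0.0006  0.09  ] rot [0.0001 0.     0.0016]
time: 7.0
tool_pos: [459.9, -57.0, 66.3]
tcp_rot: [-3.141, 0.0, 1.311]
contact_force: [0.7, -0.3, 1.0]
grip_width: 60.0
finger_force: 0.0
time: 7.62
tool_pos: [459.8, -56.7, 66.4]
tcp_rot: [3.141, 0.0, 1.311]
contact_force: [-2.2, 0.2, 3.9]
grip_width: 25.9
finger_force: 30.0
[459.76674868 -56.72232602  66.4327098 ]
az -0.2482073230730275 r 105.96983738907684
[0.0004 0.0083 0.    ] -0.07855183076825688
[0.0015 0.0166 0.    ] -0.15710366153651376
[0.0032 0.0247 0.    ] -0.23565549230477062
[0.0056 0.0327 0.    ] -0.3142073230730275
```

```bash
python3 -m pendant '{"dp":[[0.0004,0.0083,0],[0.0015,0.0166,0],[0.0032,0.0247,0],[0.0056,0.0327,0],[0.0056,0.0327,0],[0.0056,0.0327,0]],"rotation":[[0,0,-0.0786],[0,0,-0.157],[0,0,-0.2357],[0,0,-0.314],[0,0,-0.314],[0,0,-0.314]]}'
python3 - <<'E'
from h import *
o=get_obs();p=o["tool_pos"];d=p-[485.8,46,0];print(p,"az",np.arctan2(d[0],-d[1]),o["tcp_rot"])
r=112;a=.066
t0=.25
for f in(.75,.5,.25,0,-.03):
    t=t0*f;rr=112*np.cos(t)-10*np.sin(t);z=48+112*np.sin(t)+10*np.cos(t)-19
    C=Ro.from_euler("xyz",o["tcp_rot"]);q=np.array([485.8+rr*np.sin(a),46-rr*np.cos(a),z]);print(f,np.round(C.inv().apply(q-p)/1000,4))
E
```

```text
time: 8.38
tool_pos: [493.5, -60.2, 66.3]
tcp_rot: [3.14, 0.001, 1.624]
contact_force: [2.3, -4.0, 0.7]
grip_width: 26.1
finger_force: 30.0
[493.45407815 -60.16088041  66.29647086] az 0.07197431613448624 [3.13983677e+00 1.12192250e-03 1.62356898e+00]
0.75 [-0.0017 -0.0006  0.0066]
0.5 [-0.0034 -0.0006  0.0134]
0.25 [-0.0047 -0.0006  0.0203]
0 [-0.0055 -0.0006  0.0273]
-0.03 [-0.0056 -0.0006  0.0281]
```

```bash
python3 -m pendant '{"dp":[[-0.0017,-0.0003,0.0066],[-0.0034,-0.0006,0.0134],[-0.0047,-0.0006,0.0203],[-0.0055,-0.0006,0.0265],[-0.0055,-0.0006,0.0265]],"rotation":[[0,0,0],[0,0,0],[0,0,0],[0,0,0],[0,0,0]]}'
python3 -m pendant '{"dp":[[0,0,0.001],[0,0,0.002],[0,0,0.002]],"rotation":[[0,0,0],[0,0,0],[0,0,0]]}'
```

```text
time: 9.0
tool_pos: [493.4, -65.4, 40.0]
tcp_rot: [3.139, 0.001, 1.624]
contact_force: [3.1, -1.2, 4.7]
grip_width: 26.6
finger_force: 30.0
time: 9.38
tool_pos: [493.6, -65.4, 39.7]
tcp_rot: [3.138, 0.001, 1.624]
contact_force: [-2.1, -1.6, 22.4]
grip_width: 26.1
finger_force: 30.0
```

```bash
python3 -m pendant '{"dp":[[0,0,-0.002],[0,0,-0.002],[0,0,-0.005],[0,0,-0.04],[0,0,-0.1],[-0.05,-0.015,-0.13],[-0.11,-0.03,-0.13],[-0.17,-0.05,-0.13]],"rotation":[[0,0,0],[0,0,0],[0,0,0],[0,0,0],[0,0,0],[0,0,-0.08],[0,0,-0.16],[0,0,-0.236]]}' 0.06
python3 -m pendant '{"dp":[[-0.04,-0.01,0],[-0.063,-0.018,0],[-0.063,-0.018,0]],"rotation":[[0,0,0],[0,0,0],[0,0,0]]}'
python3 - <<'E'
from h import *
print(get_obs()["tool_pos"],get_obs()["tcp_rot"])
t=vision.capture("top")["pixels"];s=vision.capture("side")["pixels"]
cv2.imwrite("pics/top_l.png",t[:,:,::-1]);cv2.imwrite("pics/side_l.png",s[:,:,::-1])
def big(im,x0,x1,y0,y1,w,h):return cv2.resize(im[y0:y1,x0:x1,::-1],(w,h),interpolation=2)
im=np.zeros((600,800,3),np.uint8)
im[:350,:400]=big(t,258,338,155,225,400,350);im[:350,400:]=big(s,290,350,180,232,400,350)
im[350:,:400]=big(t,375,455,170,220,400,250);im[350:,400:]=big(s,280,380,215,295,400,250)
cv2.imwrite("pics/l1.png",im)
E
```

```text
time: 10.38
tool_pos: [451.6, -238.3, 168.0]
tcp_rot: [3.141, 0.0, 1.864]
contact_force: [1.1, 0.3, -0.5]
grip_width: 59.7
finger_force: 0.0
time: 10.75
tool_pos: [452.4, -303.1, 167.1]
tcp_rot: [-3.141, -0.001, 1.859]
contact_force: [0.4, 0.7, -0.0]
grip_width: 60.4
finger_force: 0.0
[ 452.41093131 -303.08634516  167.06164018] [-3.14111926e+00 -1.00872718e-03  1.85893704e+00]
```

View pics/l1.png

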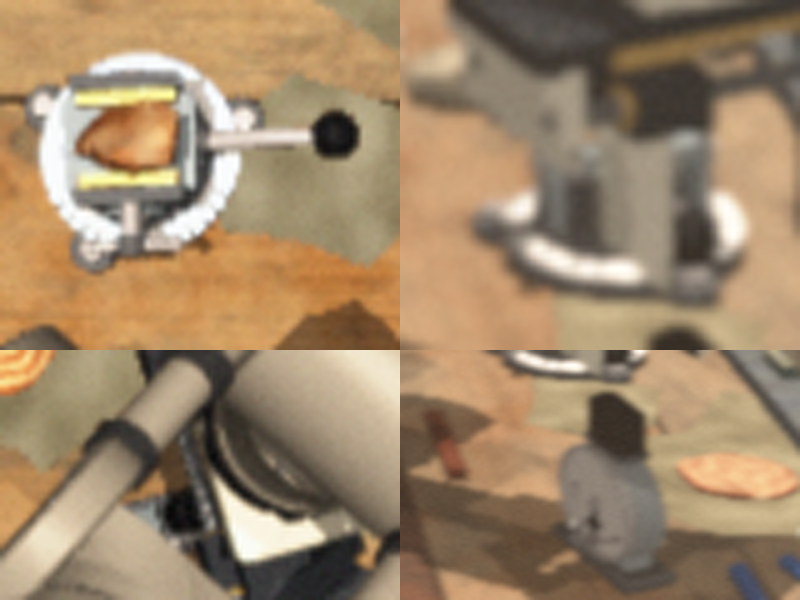

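The vise looks level: the lever is nearly horizontal in the top view and the knob is at about (335,134) in the crop. I'll check the azimuth and the gauge pose numerically.

```bash
python3 - <<'E'
from h import *
def blob(im,mask,off):
    n,l,st,ce=cv2.connectedComponentsWithStats(mask.astype(np.uint8));i=1+np.argmax(st[1:,4])
    ys,xs=np.where(l==i);pts=np.c_[xs+off[0],ys+off[1]].astype(np.float32);return pts
t=cv2.imread("pics/top_l.png").astype(int)
k=t[170:192,315:340].max(2)<60
p=blob(t,k,(315,170));kc=p.mean(0);w=onz("top",kc,58);d=w-[485.8,46];print("knob",kc,w,"az",np.arctan2(d[0],-d[1]),"r",np.hypot(*d))
# lever bar centreline between u 300..318 : bright ridge
c=t[170:192,298:318].min(2);
L=[]
for j in range(0,20):
    col=np.clip(c[:,j]-130,0,None)
    if col[6:18].sum()>0: L.append((298+j,170+(np.arange(22)[6:18]*col[6:18]).sum()/col[6:18].sum()))
L=np.array(L);m=np.polyfit(L[3:,0],L[3:,1],1);print("lever slope",m, np.round(L[:,1],1))
q=[onz("top",(u,np.polyval(m,u)),58) for u in(303,316)];e=q[1]-q[0];print("lever az",np.arctan2(e[0],-e[1]))
# yellow jaw edges
B,G,R=[t[155:210,265:305,i] for i in range(3)]
y=((R>170)&(G>150)&(B<130)).astype(np.uint8)
n,l,st,ce=cv2.connectedComponentsWithStats(y)
for i in range(1,n):
    if st[i,4]>12:
        ys,xs=np.where(l==i);mm=np.polyfit(xs,ys,1);u0=xs.min()+265;u1=xs.max()+265
        f=lambda u:np.polyval(mm,u-265)+155
        a,b=onz("top",(u0,f(u0)),87),onz("top",(u1,f(u1)),87);e=b-a;print("jaw",st[i],(a+b)/2,"az",np.arctan2(e[0],-e[1]))
s0=cv2.imread("pics/top0.png").astype(int)
g=s0[185:222,390:440].max(2)<70
p=blob(s0,g,(390,185));print("grip blob",p.mean(0),cv2.minAreaRect(p),onz("top",p.mean(0),124))
r=cv2.minAreaRect(p);bx=cv2.boxPoints(r);print([onz("top",b,124) for b in bx])
E
```

```text
knob [324.5     181.71428] [491.0030643  -65.95011922] az 0.04644320917912437 r 112.07096443964961
lever slope [7.03348613e-02 1.59580595e+02] [176.  177.6 179.4 180.5 180.7 181.2 182.  182.  179.9 179.7 180.3 181.9
 181.9 181.8 181.8 181.7 181.7 181.7 181.7 181.8]
lever az -0.05806383177098435
jaw [  0   0  40  19 489] [540.31517677  42.28647946] az 0.015158696669674359
jaw [18 24  9  9 43] [482.70028097  34.18498522] az 0.4403144180044599
jaw [ 0 37  7 12 37] [440.68984626  84.34639061] az -0.21111016303935645
grip blob [416.66177 200.61029] ((416.53369140625, 200.6460723876953), (7.495316505432129, 19.188013076782227), 77.00537872314453) [ 436.49535067 -306.90480335]
[array([ 439.93187432, -280.27779663]), array([ 451.79380496, -328.56448223]), array([ 432.86893504, -332.83461562]), array([ 421.02595756, -284.61793669])]
```

```bash
python3 - <<'E'
from h import *
np.set_printoptions(linewidth=250)
t=cv2.imread("pics/top_l.png").astype(int)
B,G,R=[t[160:205,265:305,i] for i in range(3)]
y=((R>170)&(R-G<45)&(G-B>45)).astype(np.uint8)
n,l,st,ce=cv2.connectedComponentsWithStats(y)
for i in range(1,n):
    if st[i,4]>12:
        ys,xs=np.where(l==i);w=(G-B)[ys,xs];mm=np.polyfit(xs,ys,1,w=w);u0=xs.min()+265;u1=xs.max()+265
        f=lambda u:np.polyval(mm,u-265)+160
        a,b=onz("top",(u0,f(u0)),87),onz("top",(u1,f(u1)),87);e=b-a;print("jaw",st[i],(a+b)/2,"az",np.arctan2(e[0],-e[1]))
ang=np.arange(148,228,3)
print(ang)
for k in("side0","side_r2","side_l"):
    im=cv2.imread(f"pics/{k}.png").min(2).astype(np.float32);print(k,unwrap("side",im,(485.8,46),15,np.arange(46,53,1.),ang).mean(0).astype(int))
go([436.7,-307,165],Rt(1.85));go([436.7,-307,106],Rt(1.85))
E
```

```text
jaw [  0   0  40  14 290] [533.81028672  42.13747709] az 0.014875994331745024
jaw [ 8 12 20  4 58] [507.41376551  46.90157281] az 0.05958727254739165
jaw [ 9 29 20  4 55] [462.69248787  43.16664414] az 0.07466052573991735
[148 151 154 157 160 163 166 169 172 175 178 181 184 187 190 193 196 199 202 205 208 211 214 217 220 223 226]
side0 [206 215 222 225 225 223 216 204 191 173 153 133 124 119 122 138 161 185 201 212 219 219 220 224 225 226 225]
side_r2 [129 120 113 114 125 135 145 156 167 171 174 178 188 200 213 221 227 230 228 227 225 222 222 225 226 227 227]
side_l [215 218 220 215 201 187 169 148 127 116 110 105 113 125 139 154 173 194 207 216 220 219 220 225 227 226 220]
dp [-0.0011 -0.0173  0.0027] rot [-0.0001 -0.0005  0.0125]
dp [-0.0011 -0.0173  0.0617] rot [-0.0001 -0.0005  0.0125]
```

Jaw azimuths average 0.067 against the zero line's 0.066, so the vise is on zero. Next is gripping the gauge.

```bash
python3 -m pendant '{"dp":[[-0.001,-0.0173,0],[-0.001,-0.0173,0],[-0.001,-0.0173,0.03],[-0.001,-0.0173,0.055],[-0.001,-0.0173,0.0615],[-0.001,-0.0173,0.0615]],"rotation":[[0,0,0.0125],[0,0,0.0125],[0,0,0.0125],[0,0,0.0125],[0,0,0.0125],[0,0,0.0125]]}' 0.06
python3 -m pendant '{"dp":[[0,0,0],[0,0,0],[0,0,0],[0,0,0],[0,0,0],[0,0,0]],"rotation":[[0,0,0],[0,0,0],[0,0,0],[0,0,0],[0,0,0],[0,0,0]]}' 0.0
python3 -c "
from h import *
print(get_obs()['tool_pos'],get_obs()['tcp_rot'])"
```

```text
time: 11.75
tool_pos: [436.5, -308.5, 106.4]
tcp_rot: [3.142, 0.0, 1.848]
contact_force: [-0.6, 0.5, 0.3]
grip_width: 59.8
finger_force: 0.0
time: 12.5
tool_pos: [436.5, -308.3, 106.2]
tcp_rot: [3.141, 0.0, 1.848]
contact_force: [1.2, 1.3, 1.7]
grip_width: 19.9
finger_force: 30.0
[ 436.53318949 -308.31614442  106.18798682] [3.14141668e+00 1.19834487e-04 1.84830023e+00]
```

```bash
python3 -m pendant '{"dp":[[0,0,-0.02],[0,0,-0.06],[-0.03,-0.03,-0.1],[-0.07,-0.06,-0.13],[-0.1,-0.09,-0.16],[-0.13,-0.12,-0.18],[-0.16,-0.145,-0.194],[-0.175,-0.16,-0.194]],"rotation":[[0,0,0],[0,0,-0.1],[0,0,-0.28],[0,0,-0.46],[0,0,-0.64],[0,0,-0.82],[0,0,-1],[0,0,-1.12]]}'
python3 -m pendant '{"dp":[[0,0,0],[0,0,0],[0,0,0],[0,0,0],[0,0,0],[0,0,0]],"rotation":[[0,0,0],[0,0,0],[0,0,0],[0,0,0],[0,0,0],[0,0,0]]}'
python3 - <<'E'
from h import *
o=get_obs();print(o["tool_pos"],o["tcp_rot"])
C=Ro.from_euler("xyz",o["tcp_rot"]);gy=C.as_matrix()[:,0];gz=-C.as_matrix()[:,2];gx=np.cross(gy,gz)
D=o["tool_pos"]+19*gz-(125-54)*gz  # dial centre from grasp
print("gx",gx,"D",D)
D=D-16*gx
cam("side")
u=np.arange(-50,50,.25);U,V=np.meshgrid(u,u)   # U along gauge -y on picture (right = -y seen facing -x)
# viewer looks along +x: left = +y
P=D+(-U)[...,None]*gy+(-V)[...,None]*gz
q=proj("side",P.reshape(-1,3)).astype(np.float32).reshape(400,400,2)
s=np.mean([vision.capture("side")["pixels"].astype(np.float32) for _ in range(3)],0).astype(np.uint8)
cv2.imwrite("pics/side_d.png",s[:,:,::-1]);np.save("q.npy",q)
f=cv2.remap(s,q[...,0],q[...,1],cv2.INTER_CUBIC)[:,:,::-1]
x,y=proj("side",D)[0].astype(int)
cr=cv2.resize(s[y-40:y+40,x-40:x+40,::-1],(400,400),interpolation=2)
cv2.imwrite("pics/d1.png",np.hstack([f,cr]))
E
```

```text
time: 13.5
tool_pos: [329.3, -522.4, 300.4]
tcp_rot: [-3.141, 0.0, 2.971]
contact_force: [0.2, -0.9, -3.3]
grip_width: 19.9
finger_force: 30.0
time: 14.25
tool_pos: [330.6, -520.3, 300.3]
tcp_rot: [-3.141, 0.0, 2.968]
contact_force: [-0.0, 0.5, -3.3]
grip_width: 19.8
finger_force: 30.0
[ 330.60920849 -520.3396364   300.26644293] [-3.14137250e+00  1.16292537e-04  2.96843758e+00]
gx [ 1.72291111e-01  9.85046052e-01 -2.20154285e-04] D [ 330.61319288 -520.35195511  248.26644454]
```

View pics/d1.png

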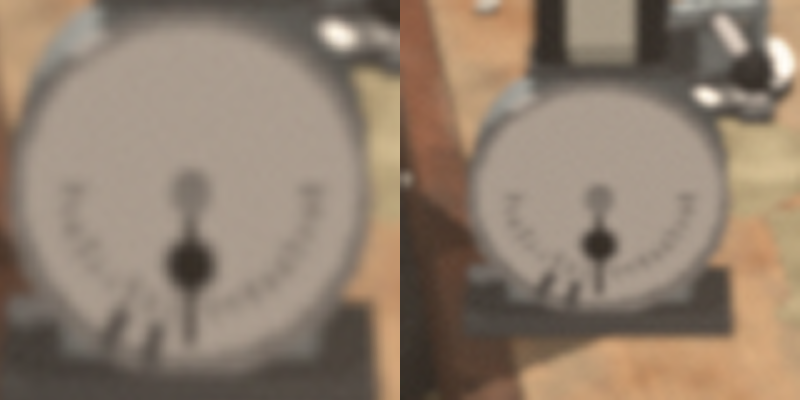

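The dial is clear. In the rectified half the pivot is at (189,188), the pointer tip at (190,342) and the prongs at about (116,325) and (152,343). That gives an index near 0.36, which I'll refine.

```bash
python3 - <<'E'
from h import *
s=cv2.imread("pics/side_d.png");q=np.load("q.npy")
f=cv2.remap(s,q[...,0],q[...,1],cv2.INTER_CUBIC).min(2).astype(np.float32)
def ctr(x0,x1,y0,y1):
    r=f[y0:y1,x0:x1];w=np.clip(np.percentile(r,80)-r-15,0,None);Y,X=np.mgrid[y0:y1,x0:x1];return (w*X).sum()/w.sum(),(w*Y).sum()/w.sum()
piv=ctr(168,212,165,206);tip=ctr(180,200,305,345);print("piv",piv,"bob",ctr(160,220,235,290),"shaft",tip)
th=lambda x,y:np.arctan2(piv[0]-x,y-piv[1])
# polar profile around pivot
for r0,r1 in((130,145),(138,152),(145,160)):
    a=np.arange(-.1,.7,.01);R=np.arange(r0,r1);A,RR=np.meshgrid(a,R)
    p=cv2.remap(f,(piv[0]-RR*np.sin(A)).astype(np.float32),(piv[1]+RR*np.cos(A)).astype(np.float32),1).mean(0)
    print(r0,[(round(float(a[i]),2),int(p[i])) for i in range(1,len(a)-1) if p[i]<p[i-1] and p[i]<=p[i+1]])
E
```

```text
piv (np.float64(190.20509658857378), np.float64(189.94780106863954)) bob (np.float64(190.12552800109006), np.float64(264.43355134668667)) shaft (np.float64(189.31026252983293), np.float64(318.9785202863962))
130 [(0.01, 95), (0.24, 110), (0.51, 105)]
138 [(0.01, 99), (0.24, 94), (0.5, 91)]
145 [(0.01, 109), (0.24, 86), (0.5, 83)]
```

```bash
cat >>h.py <<'E'
def pose(foot,lean,yaw=.067,off=2.0,h=106.2):
    gy=np.array([-np.sin(yaw),np.cos(yaw),0]);gx=np.array([np.cos(yaw),np.sin(yaw),0])
    R=Rt(np.pi/2+yaw,-lean,gx);M=R.as_matrix();gz=-M[:,2];g=M[:,0]
    return np.array(foot)+h*gz-off*g,R
E
python3 - <<'E'
from h import *
p,R=pose([475.8,45.3,150],0);print(p);go(p,R)
p,R=pose([475.8,45.3,150],.365);print(p,R.as_euler("xyz"));go(p,R)
E
```

```text
[475.93389977  43.30448732 256.2       ]
dp [-0.046   0.5804  0.0439] rot [-0.0000e+00  2.0000e-04  1.3304e+00]
[473.38714174  81.25890655 249.91784202] [3.14159265 0.365      1.63779633]
dp [-0.0369  0.6174  0.0502] rot [ 0.2426 -0.3091  1.3147]
```

```bash
python3 -m pendant '{"dp":[[-0.003,0.04,0],[-0.008,0.1,0],[-0.013,0.16,0],[-0.018,0.22,0],[-0.023,0.28,0.01],[-0.027,0.34,0.02],[-0.032,0.4,0.03],[-0.037,0.46,0.04]],"rotation":[[0,0,0.12],[0,0,0.29],[0,0,0.46],[0,0,0.63],[0,0,0.8],[0,0,0.97],[0,0,1.14],[0,0,1.31]]}'
python3 - <<'E'
from h import *
p,R=pose([475.8,45.3,150],0);go(p,R)
p,R=pose([475.8,45.3,150],.365);go(p,R)
E
```

```text
time: 15.45
tool_pos: [442.6, -89.8, 263.3]
tcp_rot: [3.14, 0.001, 1.686]
contact_force: [1.6, 0.4, -2.9]
grip_width: 19.5
finger_force: 30.0
dp [0.1284 0.0485 0.0071] rot [0.0012 0.0006 0.0487]
dp [0.1664 0.0503 0.0134] rot [ 0.01   -0.3643  0.0479]
```

```bash
python3 -m pendant '{"dp":[[0.04,0.012,0],[0.09,0.028,0],[0.13,0.04,0],[0.155,0.045,0.005],[0.155,0.045,0.01],[0.155,0.045,0.01],[0.155,0.045,0.01]],"rotation":[[0,0,0],[0,0,0],[0,-0.08,0.02],[0,-0.2,0.03],[0,-0.32,0.03],[0,-0.36,0.03],[0,-0.36,0.03]]}'
python3 - <<'E'
from h import *
o=get_obs();print(o["tool_pos"],o["tcp_rot"],o["joint_positions"])
p,R=pose([475.8,45.3,150],.365);go(p,R)
p,R=pose([475.8,45.3,113],.365);go(p,R)
E
```

```text
time: 16.32
tool_pos: [468.1, 68.8, 252.9]
tcp_rot: [3.136, 0.359, 1.662]
contact_force: [-0.5, -0.0, -3.9]
grip_width: 19.6
finger_force: 30.0
[468.14250767  68.78545529 252.89944087] [3.1362971  0.35920348 1.66229198] [ 0.21932287  0.27388557  1.6053949  -0.36875805  1.32168702  0.2294686 ]
dp [ 0.0122  0.0064 -0.0014] rot [ 0.014  -0.0059  0.0229]
dp [0.0252 0.0062 0.0333] rot [ 0.014  -0.0059  0.0229]
```

```bash
python3 -m pendant '{"dp":[[0.0122,0.0064,-0.0014],[0.0122,0.0064,-0.0014],[0.0165,0.0063,0.0102],[0.021,0.0062,0.022],[0.0245,0.0062,0.031],[0.0245,0.0062,0.031],[0.0245,0.0062,0.031],[0.0245,0.0062,0.031]],"rotation":[[0.014,-0.006,0.023],[0.014,-0.006,0.023],[0.014,-0.006,0.023],[0.014,-0.006,0.023],[0.014,-0.006,0.023],[0.014,-0.006,0.023],[0.014,-0.006,0.023],[0.014,-0.006,0.023]]}'
python3 - <<'E'
from h import *
o=get_obs();print(o["tool_pos"],o["tcp_rot"],o["contact_force"])
p,R=pose([475.8,45.3,110],.365);go(p,R)
s=vision.capture("side")["pixels"];t=vision.capture("top")["pixels"]
cv2.imwrite("pics/side_p.png",s[:,:,::-1]);cv2.imwrite("pics/top_p.png",t[:,:,::-1])
a=cv2.resize(s[140:240,270:370,::-1],(500,500),interpolation=2);b=cv2.resize(t[150:210,255:315,::-1],(300,300),interpolation=2)
im=np.zeros((500,800,3),np.uint8);im[:,:500]=a;im[:300,500:]=b
# model overlay for foot corners, stone crown
for (x,y,z) in [(475.8,45.3,110)]:
    u,v=proj("side",[x,y,z])[0];cv2.circle(im,(int((u-270+.5)*5),int((v-140+.5)*5)),4,(0,0,255),1)
M=Ro.from_euler("xyz",o["tcp_rot"]).as_matrix();gz=-M[:,2];gy=M[:,0];gx=np.cross(gy,gz);F=o["tool_pos"]-106.2*gz+2*gy
print("foot",F)
for sx in(-18,18):
    for sy in(-48,48):
        u,v=proj("side",F+sx*gx+sy*gy)[0];cv2.circle(im,(int((u-270+.5)*5),int((v-140+.5)*5)),3,(0,255,0),1)
cv2.imwrite("pics/p1.png",im)
E
```

```text
time: 17.32
tool_pos: [473.8, 80.4, 215.9]
tcp_rot: [3.14, 0.366, 1.636]
contact_force: [0.9, 0.1, -3.6]
grip_width: 19.7
finger_force: 30.0
[473.79367383  80.42589855 215.92918714] [3.14014838 0.36581676 1.63555922] [ 0.88324083  0.08452871 -3.57578207]
dp [ 0.003  -0.0004  0.0053] rot [ 0.0006  0.0008 -0.0021]
foot [476.28442021  44.39022405 116.04091783]
```

View pics/p1.png

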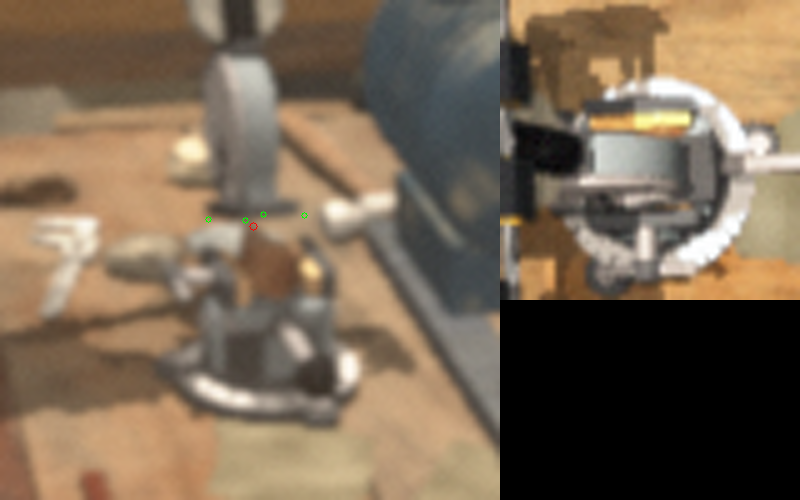

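The foot hovers about 5 mm over the crown (side crop, red mark at (253,226)) and is well centred. I'll descend gently.

```bash
python3 -m pendant '{"dp":[[0.001,-0.0002,0.002],[0.0025,-0.0004,0.0042],[0.0025,-0.0004,0.0042],[0.0025,-0.0004,0.0042]],"rotation":[[0,0,0],[0,0,0],[0,0,0],[0,0,0]]}'; python3 -m pendant '{"dp":[[0.0002,0,0.0005],[0.0004,0,0.001],[0.0004,0,0.001]],"rotation":[[0,0,0],[0,0,0],[0,0,0]]}'; python3 -m pendant '{"dp":[[0.0002,0,0.0005],[0.0002,0,0.0005],[0.0002,0,0.0005]],"rotation":[[0,0,0],[0,0,0],[0,0,0]]}'
```

```text
time: 17.98
tool_pos: [473.2, 81.1, 210.8]
tcp_rot: [3.141, 0.366, 1.636]
contact_force: [-0.7, -1.1, -0.9]
grip_width: 20.0
finger_force: 30.0
time: 18.35
tool_pos: [473.3, 81.1, 210.4]
tcp_rot: [3.14, 0.366, 1.635]
contact_force: [-2.0, 0.3, 6.0]
grip_width: 19.9
finger_force: 30.0
time: 18.73
tool_pos: [473.3, 81.1, 210.3]
tcp_rot: [3.14, 0.366, 1.635]
contact_force: [-2.3, 0.4, 7.9]
grip_width: 19.6
finger_force: 30.0
```

Contact is established at roughly 11 N. The gauge may have slipped in the grip, so I'll lift it and show the dial to the side camera again, leaned, to check the reading.

```bash
python3 - <<'E'
from h import *
o=get_obs();C=Ro.from_euler("xyz",o["tcp_rot"]);print(o["tool_pos"])
R0=C
up=C.inv().apply([0,0,60])/1000;print("up",np.round(up,4))
yaw=1.3
gx=np.array([np.cos(yaw),np.sin(yaw),0]);R=Rt(np.pi/2+yaw,-.366,gx)
go([350,-450,290],R)
T=(C.inv()*R).as_rotvec()
E
```

```text
[473.30199401  81.11306861 210.26668905]
up [-0.0215  0.0001 -0.056 ]
dp [-0.516  -0.1575  0.1123] rot [-0.4407  0.0015 -1.1535]
```

```bash
python3 -m pendant '{"dp":[[-0.006,0,-0.016],[-0.0215,0,-0.056],[-0.076,-0.017,-0.0375],[-0.13,-0.0347,-0.019],[-0.185,-0.052,-0.0006],[-0.239,-0.069,0.018],[-0.2935,-0.0867,0.0364],[-0.348,-0.104,0.055]],"rotation":[[0,0,0],[0,0,0],[-0.053,0,-0.138],[-0.115,0,-0.3],[-0.176,0,-0.46],[-0.24,0,-0.63],[-0.3,0,-0.785],[-0.353,0,-0.923]]}'
python3 - <<'E'
from h import *
yaw=1.3
gx=np.array([np.cos(yaw),np.sin(yaw),0]);R=Rt(np.pi/2+yaw,-.366,gx)
go([350,-450,290],R)
E
```

```text
time: 19.73
tool_pos: [412.6, -182.3, 276.6]
tcp_rot: [3.139, 0.346, 2.415]
contact_force: [0.8, 0.0, -3.7]
grip_width: 20.0
finger_force: 30.0
dp [-0.1277 -0.2418  0.0312] rot [-0.1563 -0.019  -0.4268]
```

```bash
python3 -m pendant '{"dp":[[-0.025,-0.048,0.006],[-0.05,-0.095,0.012],[-0.075,-0.143,0.018],[-0.1,-0.19,0.025],[-0.118,-0.225,0.03],[-0.118,-0.225,0.03],[-0.118,-0.225,0.03],[-0.118,-0.225,0.03]],"rotation":[[-0.04,0,-0.12],[-0.09,0,-0.25],[-0.13,0,-0.37],[-0.13,0,-0.37],[-0.13,0,-0.37],[-0.13,0,-0.37],[-0.13,0,-0.37],[-0.13,0,-0.37]]}'
cat >dial.py <<'E'
from h import *
o=get_obs();print(o["tool_pos"],o["tcp_rot"],np.abs(o["dq"]).max())
M=Ro.from_euler("xyz",o["tcp_rot"]).as_matrix();gy=M[:,0];gz=-M[:,2];gx=np.cross(gy,gz)
print("lean of tool",np.arctan2(np.dot(gy,[0,0,-1]),gz[2]))
D=o["tool_pos"]-52.2*gz+2*gy-10*gx
u=np.arange(-50,50,.25);U,V=np.meshgrid(u,u)
cam("side")
q=proj("side",(D-U[...,None]*gy-V[...,None]*gz).reshape(-1,3)).astype(np.float32).reshape(400,400,2)
s=np.mean([vision.capture("side")["pixels"].astype(np.float32) for _ in range(3)],0).astype(np.uint8)
cv2.imwrite("pics/side_d2.png",s[:,:,::-1])
f=cv2.remap(s,q[...,0],q[...,1],cv2.INTER_CUBIC).min(2).astype(np.float32)
def ctr(x0,x1,y0,y1):
    r=f[y0:y1,x0:x1];w=np.clip(np.percentile(r,80)-r-15,0,None);Y,X=np.mgrid[y0:y1,x0:x1];return (w*X).sum()/w.sum(),(w*Y).sum()/w.sum()
piv=ctr(180,220,178,222);piv=ctr(*[int(v) for v in(piv[0]-20,piv[0]+20,piv[1]-20,piv[1]+20)]);print("piv",piv)
a=np.arange(-.2,.9,.01)
for r0,r1 in((65,85),(110,125),(125,135),(138,152),(145,160)):
    A,RR=np.meshgrid(a,np.arange(r0,r1))
    p=cv2.remap(f,(piv[0]-RR*np.sin(A)).astype(np.float32),(piv[1]+RR*np.cos(A)).astype(np.float32),1).mean(0)
    print(r0,[(round(float(a[i]),2),int(p[i])) for i in range(1,len(a)-1) if p[i]<p[i-1] and p[i]<=p[i+1]])
E
python3 dial.py
```

```text
time: 20.72
tool_pos: [354.6, -428.4, 288.1]
tcp_rot: [-3.142, 0.346, 2.807]
contact_force: [-0.2, -0.4, -3.0]
grip_width: 20.0
finger_force: 30.0
[ 354.59260998 -428.42037542  288.0570981 ] [-3.14154653  0.34640254  2.80661996] 0.008895429262805699
lean of tool 0.346402544432424
piv (np.float64(176.93615850302697), np.float64(202.58998348926804))
65 [(0.26, 42), (0.38, 41)]
110 [(0.03, 129), (0.33, 88), (0.52, 128), (0.57, 128), (0.77, 127)]
125 [(-0.16, 135), (-0.14, 136), (-0.04, 137), (0.02, 137), (0.33, 92), (0.57, 122), (0.76, 135)]
138 [(-0.17, 143), (-0.09, 144), (0.06, 145), (0.31, 92), (0.58, 99), (0.79, 141), (0.85, 141)]
145 [(-0.18, 142), (-0.11, 144), (-0.04, 143), (0.07, 142), (0.31, 90), (0.58, 92), (0.82, 136), (0.88, 136)]
```

The dial check shows the gauge slipped about 0.08 rad in the grip: the pivot has shifted and the prongs are now at about 0.31 and 0.58. I'll lean further and measure again.

```bash
python3 -m pendant '{"dp":[[0,0,0],[0,0,0],[0,0,0],[0,0,0],[0,0,0],[0,0,0],[0,0,0]],"rotation":[[0,-0.05,0],[0,-0.107,0],[0,-0.107,0],[0,-0.107,0],[0,-0.107,0],[0,-0.107,0],[0,-0.107,0]]}' 
python3 dial.py
```

```text
time: 21.8
tool_pos: [354.4, -430.1, 288.4]
tcp_rot: [-3.14, 0.454, 2.806]
contact_force: [-0.7, -0.2, -2.3]
grip_width: 20.1
finger_force: 30.0
[ 354.35313244 -430.08264768  288.36740757] [-3.14030429  0.45409896  2.80599947] 0.003698993325888604
lean of tool 0.45409928995184273
piv (np.float64(174.7661259901924), np.float64(203.89739720860052))
65 [(0.47, 42), (0.53, 42)]
110 [(-0.14, 128), (0.02, 125), (0.23, 126), (0.25, 126), (0.47, 84), (0.77, 130)]
125 [(-0.17, 135), (0.01, 139), (0.03, 139), (0.12, 141), (0.47, 83), (0.72, 135), (0.75, 135)]
138 [(-0.19, 144), (-0.09, 144), (0.03, 145), (0.07, 145), (0.09, 145), (0.33, 92), (0.55, 88), (0.82, 141)]
145 [(-0.08, 142), (-0.01, 143), (0.11, 141), (0.32, 88), (0.57, 87), (0.8, 136)]
```

Now the pointer (about 0.46) stands mid-gap (0.325 to 0.57), and the slip of about 0.078 rad is stable. I'll go back gently, allowing for the slip in the placement geometry.

```bash
cat >>h.py <<'E'
def pose2(foot,lean=.365,slip=.078,yaw=.067,off=2.0,h=125.2):
    gx=np.array([np.cos(yaw),np.sin(yaw),0])
    Mg=Rt(np.pi/2+yaw,-lean,gx).as_matrix();R=Rt(np.pi/2+yaw,-lean-slip,gx);M=R.as_matrix()
    return np.array(foot)-h*Mg[:,2]-off*Mg[:,0]+19*M[:,2],R
E
python3 - <<'E'
from h import *
p,R=pose2([475.8,45.3,150]);print(p)
o=get_obs();C=Ro.from_euler("xyz",o["tcp_rot"]);d=p-o["tool_pos"]
print("dp",np.round(C.inv().apply(d)/1000,4),"worldz in tool",np.round(C.inv().apply([0,0,1]),4),"yaw change",R.as_euler("xyz")[2]-o["tcp_rot"][2])
print("half",np.round(C.inv().apply(d/3)/1000,4))
E
```

```text
[473.47835075  79.8996156  250.50026775]
dp [0.0665 0.5208 0.009 ] worldz in tool [-0.4387 -0.0012 -0.8986] yaw change -1.1679760987599321
half [0.0222 0.1736 0.003 ]
```

```bash
python3 -m pendant '{"dp":[[0.0007,0.005,0],[0.002,0.016,0],[0.004,0.031,0],[0.0065,0.05,0.001],[0.009,0.07,0.001],[0.012,0.094,0.0015],[0.0155,0.12,0.002],[0.019,0.148,0.0025]],"rotation":[[0.005,0,0.01],[0.015,0,0.031],[0.031,0,0.063],[0.049,0,0.1],[0.069,0,0.142],[0.092,0,0.189],[0.118,0,0.242],[0.145,0,0.298]]}'
python3 - <<'E'
from h import *
p,R=pose2([475.8,45.3,150]);go(p,R)
E
```

```text
time: 23.0
tool_pos: [387.9, -283.9, 277.6]
tcp_rot: [3.141, 0.455, 2.471]
contact_force: [1.0, 0.1, -3.7]
grip_width: 19.9
finger_force: 30.0
dp [ 0.1549  0.3382 -0.0455] rot [0.3617 0.0111 0.7504]
```

```bash
python3 -m pendant '{"dp":[[0.011,0.024,-0.003],[0.022,0.047,-0.006],[0.033,0.071,-0.01],[0.043,0.095,-0.013],[0.054,0.118,-0.016],[0.065,0.142,-0.019],[0.076,0.166,-0.022],[0.085,0.186,-0.025]],"rotation":[[0.025,0,0.052],[0.05,0,0.105],[0.076,0,0.158],[0.1,0,0.21],[0.126,0,0.262],[0.151,0,0.315],[0.177,0,0.367],[0.2,0,0.41]]}'
python3 - <<'E'
from h import *
p,R=pose2([475.8,45.3,150]);go(p,R)
E
```

```text
time: 24.0
tool_pos: [434.6, -83.3, 262.6]
tcp_rot: [3.14, 0.454, 2.015]
contact_force: [-0.3, 0.7, -3.3]
grip_width: 19.8
finger_force: 30.0
dp [ 0.1227  0.1054 -0.0463] rot [0.1652 0.0108 0.3402]
```

```bash
python3 -m pendant '{"dp":[[0.018,0.015,-0.007],[0.037,0.032,-0.014],[0.055,0.047,-0.021],[0.071,0.061,-0.027],[0.084,0.072,-0.032],[0.095,0.081,-0.036],[0.103,0.088,-0.039],[0.108,0.092,-0.041]],"rotation":[[0.024,0,0.05],[0.05,0,0.1],[0.075,0,0.153],[0.097,0,0.198],[0.115,0,0.235],[0.128,0,0.263],[0.139,0,0.285],[0.145,0,0.3]]}'
python3 -m pendant '{"dp":[[0,0,0],[0,0,0]],"rotation":[[0,0,0],[0,0,0]]}'
python3 - <<'E'
from h import *
p,R=pose2([475.8,45.3,150]);go(p,R)
p,R=pose2([475.8,45.3,115]);go(p,R)
E
```

```text
time: 25.0
tool_pos: [468.0, 59.2, 251.9]
tcp_rot: [3.14, 0.454, 1.683]
contact_force: [-0.2, 0.3, -2.9]
grip_width: 20.0
finger_force: 30.0
time: 25.25
tool_pos: [467.7, 58.2, 252.1]
tcp_rot: [3.14, 0.455, 1.684]
contact_force: [-0.0, -0.3, -3.8]
grip_width: 19.5
finger_force: 30.0
dp [ 0.0195  0.0082 -0.0077] rot [0.0213 0.0116 0.0414]
dp [0.0348 0.0082 0.0237] rot [0.0213 0.0116 0.0414]
```

Next, move to the hover at 115 mm and compare the images with the model to check the slip angle numerically.

```bash
python3 -m pendant '{"dp":[[0.006,0.002,-0.002],[0.013,0.005,-0.005],[0.0195,0.0082,-0.0077],[0.0215,0.0082,-0.004],[0.026,0.0082,0.005],[0.031,0.0082,0.015],[0.0345,0.0082,0.023],[0.0348,0.0082,0.0237]],"rotation":[[0.007,0.004,0.014],[0.014,0.008,0.028],[0.0213,0.0116,0.0414],[0.0213,0.0116,0.0414],[0.0213,0.0116,0.0414],[0.0213,0.0116,0.0414],[0.0213,0.0116,0.0414],[0.0213,0.0116,0.0414]]}'
python3 -m pendant '{"dp":[[0,0,0],[0,0,0],[0,0,0]],"rotation":[[0,0,0],[0,0,0],[0,0,0]]}'
cat >slip.py <<'E'
from h import *
# compare model silhouette edges of case disc (r46, x -10..10 + rim) & foot for slips, using gradient score in both cameras
o=get_obs();print(o["tool_pos"],o["tcp_rot"])
M=Ro.from_euler("xyz",o["tcp_rot"]).as_matrix();G=o["tool_pos"]-19*M[:,2]
gx0=np.cross(M[:,0],-M[:,2])
def pts(d,off=2.0):
    Q=Ro.from_rotvec(gx0*d).as_matrix();gy=Q@M[:,0];gz=-Q@M[:,2];gx=gx0
    F=G-125.2*gz+off*gy
    L=[]
    for x in(-16,10):
        a=np.radians(np.arange(0,360,2));L.append(F+gx*x+46*np.cos(a)[:,None]*gy+(54+46*np.sin(a))[:,None]*gz)
    for z in(0,10):
        for x in(-18,18): L.append(F+x*gx+np.linspace(-48,48,80)[:,None]*gy+z*gz)
        for y in(-48,48): L.append(F+np.linspace(-18,18,30)[:,None]*gx+y*gy+z*gz)
    return L
for n in("side","top"):
    c=vision.capture(n);CAM[n]=c;im=c["pixels"];cv2.imwrite(f"pics/{n}_s.png",im[:,:,::-1])
    g=cv2.GaussianBlur(im.astype(np.float32),(0,0),.7);gr=0
    gx=cv2.Sobel(g,5,1,0);gy_=cv2.Sobel(g,5,0,1);gr=np.sqrt((gx**2+gy_**2).max(2))
    for d in np.arange(-.08,.2,.02):
        sc=[]
        for dx in range(-2,3):
            for dy in range(-2,3):
                v=[cv2.remap(gr,(proj(n,P)+[dx/2,dy/2]).astype(np.float32).reshape(-1,1,2),None,1).mean() for P in pts(d)];sc.append((np.mean(v),dx/2,dy/2))
        z=[s for s in sc if s[1]==0==s[2]][0]
        print(n,round(d,2),round(z[0],1),"best",[round(float(x),1) for x in max(sc)])
E
python3 slip.py
```

```text
time: 26.25
tool_pos: [473.2, 79.9, 214.6]
tcp_rot: [-3.14, 0.443, 1.639]
contact_force: [0.4, -0.2, -3.4]
grip_width: 19.2
finger_force: 30.0
time: 26.62
tool_pos: [473.8, 80.2, 215.7]
tcp_rot: [3.141, 0.443, 1.638]
contact_force: [-0.7, 0.3, -3.6]
grip_width: 19.9
finger_force: 30.0
[473.81617495  80.17713752 215.74527632] [3.14088147 0.44289406 1.63759545]
side -0.08 116.7 best [131.1, -1.0, 1.0]
side -0.06 117.4 best [135.4, -1.0, 1.0]
side -0.04 122.7 best [139.1, -1.0, 1.0]
side -0.02 132.8 best [142.4, -1.0, 0.5]
side 0.0 143.6 best [150.5, -1.0, 0.0]
side 0.02 153.5 best [159.5, -1.0, 0.0]
side 0.04 159.8 best [164.0, -1.0, 0.0]
side 0.06 161.0 best [163.7, -1.0, 0.0]
side 0.08 158.2 best [159.9, -0.5, 0.0]
side 0.1 151.8 best [152.5, -0.5, 0.0]
side 0.12 142.9 best [143.0, 0.0, 0.5]
side 0.14 134.1 best [139.5, 0.5, 1.0]
side 0.16 128.4 best [137.8, 0.5, 1.0]
side 0.18 126.3 best [134.7, 0.5, 1.0]
side 0.2 126.9 best [132.7, 0.5, 1.0]
top -0.08 191.9 best [205.8, -1.0, -1.0]
top -0.06 197.6 best [204.0, 0.0, -1.0]
top -0.04 195.3 best [202.2, 1.0, -1.0]
top -0.02 189.9 best [198.1, 1.0, -1.0]
top 0.0 184.2 best [193.2, 1.0, -1.0]
top 0.02 178.9 best [186.8, 1.0, -1.0]
top 0.04 170.9 best [181.1, 1.0, -0.5]
top 0.06 159.2 best [175.2, 1.0, -1.0]
top 0.08 145.1 best [166.7, 1.0, -1.0]
top 0.1 139.7 best [155.9, 1.0, -1.0]
top 0.12 136.4 best [146.6, 1.0, -1.0]
top 0.14 135.6 best [149.4, -1.0, -1.0]
top 0.16 139.9 best [154.2, -1.0, -1.0]
top 0.18 145.2 best [154.0, 0.0, -1.0]
top 0.2 140.7 best [153.5, 0.5, -1.0]
```

```bash
python3 - <<'E'
src=open("slip.py").read().split("for n in")[0].replace('o=get_obs();print(o["tool_pos"],o["tcp_rot"])','o=OBS')
from h import *
for k,tp,tr in(("side_d",[330.609,-520.34,300.266],[-3.14137,.0001,2.96844]),("side_p",[473.794,80.426,215.929],[3.14015,.36582,1.63556]),("side_d2",[354.353,-430.083,288.367],[-3.1403,.4541,2.806]),("side_s",[473.816,80.177,215.745],[3.14088,.44289,1.6376])):
    OBS=dict(tool_pos=np.array(tp),tcp_rot=np.array(tr));exec(src)
    g=cv2.GaussianBlur(cv2.imread(f"pics/{k}.png").astype(np.float32),(0,0),.7);gr=np.sqrt((cv2.Sobel(g,5,1,0)**2+cv2.Sobel(g,5,0,1)**2).max(2))
    D=np.arange(-.1,.2,.01);S=np.array([max(np.mean([cv2.remap(gr,(proj("side",P)+[dx/4,dy/4]).astype(np.float32).reshape(-1,1,2),None,1).mean() for P in pts(d)]) for dx in(-2,0,2) for dy in(-2,0,2)) for d in D])
    S0=np.array([np.mean([cv2.remap(gr,proj("side",P).astype(np.float32).reshape(-1,1,2),None,1).mean() for P in pts(d)]) for d in D])
    f=lambda S:(lambda i:-np.polyfit(D[i-4:i+5],S[i-4:i+5],2)[1]/2/np.polyfit(D[i-4:i+5],S[i-4:i+5],2)[0])(np.clip(np.argmax(S),4,len(D)-5))
    print(k,"free",round(f(S),3),"fixed",round(f(S0),3))
E
```

```text
side_d free 0.008 fixed 0.009
side_p free -0.014 fixed -0.011
side_d2 free 0.073 fixed 0.072
side_s free 0.053 fixed 0.057
```

```bash
python3 - <<'E'
from h import *
for z in(112,110.5,110):
    p,R=pose2([475.8,45.3,z],lean=.366,slip=.067);go(p,R)
E
```

```text
dp [ 0.0014 -0.0003  0.0029] rot [ 0.0003  0.0099 -0.    ]
dp [ 0.002  -0.0003  0.0042] rot [ 0.0003  0.0099 -0.    ]
dp [ 0.0022 -0.0003  0.0047] rot [ 0.0003  0.0099 -0.    ]
```

```bash
python3 -m pendant '{"dp":[[0.0007,0,0.001],[0.0014,-0.0003,0.0029],[0.0018,-0.0003,0.0038],[0.002,-0.0003,0.0042],[0.002,-0.0003,0.0042],[0.002,-0.0003,0.0042]],"rotation":[[0,0.005,0],[0,0.01,0],[0,0.01,0],[0,0.01,0],[0,0.01,0],[0,0.01,0]]}'; python3 -m pendant '{"dp":[[0.0002,0,0.0004],[0.0002,0,0.0004],[0.0002,0,0.0004]],"rotation":[[0,0,0],[0,0,0],[0,0,0]]}'
```

```text
time: 27.52
tool_pos: [473.5, 80.1, 211.2]
tcp_rot: [3.141, 0.433, 1.638]
contact_force: [-0.4, 0.9, 3.2]
grip_width: 20.4
finger_force: 30.0
time: 27.9
tool_pos: [473.5, 80.2, 211.1]
tcp_rot: [3.141, 0.433, 1.638]
contact_force: [-1.6, 0.8, 6.6]
grip_width: 19.7
finger_force: 30.0
```

```bash
python3 -m pendant '{"dp":[[-0.0003,0,-0.0006],[-0.0003,0,-0.0006],[-0.0003,0,-0.0006],[-0.0003,0,-0.0006]],"rotation":[[0,0,0],[0,0,0],[0,0,0],[0,0,0]]}'; python3 slip.py | grep -E "^\[|side (0|-0.0)"; python3 -m pendant '{"dp":[[0,0,0],[0,0,0],[0,0,0],[0,0,0]],"rotation":[[0,0,0],[0,0,0],[0,0,0],[0,0,0]]}'
```

```text
time: 28.4
tool_pos: [473.5, 80.2, 211.1]
tcp_rot: [3.141, 0.433, 1.638]
contact_force: [-0.7, 1.0, 3.9]
grip_width: 19.7
finger_force: 30.0
[473.46927236  80.16237047 211.13648814] [3.14128399 0.43299975 1.63784349]
side -0.08 107.9 best [127.8, -1.0, 1.0]
side -0.06 110.6 best [129.3, -1.0, 1.0]
side -0.04 115.5 best [130.4, -1.0, 1.0]
side -0.02 124.0 best [132.3, -1.0, 0.0]
side 0.0 134.9 best [142.5, -1.0, 0.0]
side 0.02 145.1 best [151.7, -1.0, 0.0]
side 0.04 152.4 best [157.4, -1.0, 0.0]
side 0.06 154.0 best [157.4, -1.0, 0.0]
side 0.08 149.9 best [152.1, -0.5, 0.0]
side 0.1 143.5 best [144.8, -0.5, 0.0]
side 0.12 134.3 best [135.6, 0.0, 0.5]
side 0.14 126.0 best [135.5, 0.5, 1.0]
side 0.16 121.4 best [134.6, 0.5, 1.0]
side 0.18 121.2 best [131.4, 1.0, 1.0]
side 0.2 122.4 best [129.0, 1.0, 1.0]
time: 29.0
tool_pos: [473.4, 80.2, 211.1]
tcp_rot: [3.141, 0.433, 1.638]
contact_force: [-0.6, 0.6, 5.3]
grip_width: 19.6
finger_force: 30.0
```

```bash
python3 -m pendant '{"dp":[[-0.0001,0,-0.0002],[-0.0001,0,-0.0002],[-0.0001,0,-0.0002],[-0.0001,0,-0.0002],[-0.0001,0,-0.0002],[-0.0001,0,-0.0002]],"rotation":[[0,0,0],[0,0,0],[0,0,0],[0,0,0],[0,0,0],[0,0,0]]}' && python3 -c "
from plant import workorder,get_obs
print(get_obs()['contact_force']);print(workorder.close_job())"
```

```text
time: 29.75
tool_pos: [473.4, 80.2, 211.2]
tcp_rot: [3.142, 0.433, 1.638]
contact_force: [-0.4, 1.4, 2.8]
grip_width: 19.8
finger_force: 30.0
[-0.35468203  1.44053118  2.77409338]
the job is handed in; nothing more can be done
None
```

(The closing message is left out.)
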